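# Load and start a flat-lapping machine behind its sprung pressure arm

## Task

Load and start the lapping machine: with the red-headed stop pin, swing the sprung pressure arm off the blue carrier and pin it open by standing the pin in the console's hole, let go, and then lay every brass blank flat in a carrier pocket of its own. Next pull the pin out so that the arm springs back over the carrier, stand the pin back in its wooden block and let go of it, and last of all press the green start button fully down and let it come up. Keep the button unpressed while the arm is open, and leave the glass jar and the blue cup standing where they are.

Things in the scene. Friction and masses are not known exactly. Their poses are not given: they have to be found in the camera images.
- machine: Low grey, white and blue lapping machine, fixed, 280 x 360 mm; its origin is at table height, 10 mm to its +y from the middle of its footprint. At yaw 0 its front looks along -x. The raised blue console (top 66 mm up) takes its own y from 55 to 170 mm. The white deck is 50 mm up; the blue carrier plate on it is 186 mm square and 5 mm thick.
- pressure_arm (a joint): Angle (rad) of the sprung aluminium arm about the vertical axis at pivot: 0 closed, pointing from pivot to carrier_hub; it grows as the arm swings open, clockwise seen from above, to a stop at 1.25. The spring drives it to 0 (0.14 N m at 0, 0.46 N m at 1.06), within about a second when freed. Pinned open it stands near 1.05 (above 0.93).
- pivot (a point): Axis of the arm, at the arm's mid-height, 82 mm above the table. The arm is a bar 22 mm wide, 16 mm high (74 to 90 mm above the table), straight out from the pivot, ending in an orange pressure disc 110 mm across (74 to 86 mm high) centred 193 mm from the pivot. A cap round the pivot reaches 93 mm.
- carrier_hub (a point): Centre of the carrier plate's top, 55 mm above the table; the closed arm's disc hangs over it.
- pin_hole (a point): Mouth of the stop-pin hole in the console top, 66 mm up, 34 mm deep: a 45-degree funnel 30 mm wide over a 14.5 mm bore. It lies 105 mm out from pivot along the arm opened to 1.05 rad and 18.5 mm to the closing side of its centre line: a pin here bears on the bar's flank. The held pin's shank, foot 70 mm up, can push the closed bar round from the side away from the console till over the hole (4.5 N).
- stop_pin_mid (a point): Loose steel stop pin, 100 mm long, 70 g, its mid-length point; z runs along the pin to its head. Shank 12 mm in diameter with a tapered foot, lower 64 mm; red square head, upper 36 mm, 20 x 20 mm, flats facing its x and y (its centre 32 mm above this point). It begins standing in pin_block; fully home in pin_hole this point is 16 mm above the hole's mouth, in block_hole 14 mm above.
- block_hole (a point): Mouth of the blind hole in the top of the fixed light wooden pin block (70 x 70 x 50 mm), 50 mm above the table, 36 mm deep: a 45-degree funnel 40 mm wide at the top that narrows over 12 mm to a 16 mm bore.
- start_button (a joint): Travel of the start button (m): 0 up, 0.006 fully down; about 5 N holds it down and it springs back.
- start_button_top (a point): Centre of the top of the green start button, 30 mm across, at the front of the white deck beside the carrier; it is pressed straight down.
- pocket0 (a point): Centre of the floor of a round carrier pocket, 50 mm above the table; 42 mm wide, 5 mm deep. The six pocket centres lie 66 mm from carrier_hub, 60 degrees apart; any blank may go in any pocket.
- pocket1 (a point): Centre of the floor of a round carrier pocket, 50 mm above the table; 42 mm wide, 5 mm deep. The six pocket centres lie 66 mm from carrier_hub, 60 degrees apart; any blank may go in any pocket.
- pocket2 (a point): Centre of the floor of a round carrier pocket, 50 mm above the table; 42 mm wide, 5 mm deep. The six pocket centres lie 66 mm from carrier_hub, 60 degrees apart; any blank may go in any pocket.
- pocket3 (a point): Centre of the floor of a round carrier pocket, 50 mm above the table; 42 mm wide, 5 mm deep. The six pocket centres lie 66 mm from carrier_hub, 60 degrees apart; any blank may go in any pocket.
- pocket4 (a point): Centre of the floor of a round carrier pocket, 50 mm above the table; 42 mm wide, 5 mm deep. The six pocket centres lie 66 mm from carrier_hub, 60 degrees apart; any blank may go in any pocket.
- pocket5 (a point): Centre of the floor of a round carrier pocket, 50 mm above the table; 42 mm wide, 5 mm deep. The six pocket centres lie 66 mm from carrier_hub, 60 degrees apart; any blank may go in any pocket.
- blank0_mid (a point): Centre of a brass blank, a flat disc 36 mm in diameter and 16 mm thick, 130 g, lying flat on the table (centre 8 mm up), may be absent; seated in a pocket its centre is 8 mm above the pocket floor and its top 11 mm above the carrier.
- blank1_mid (a point): Centre of a brass blank, a flat disc 36 mm in diameter and 16 mm thick, 130 g, lying flat on the table (centre 8 mm up), may be absent; seated in a pocket its centre is 8 mm above the pocket floor and its top 11 mm above the carrier.
- blank2_mid (a point): Centre of a brass blank, a flat disc 36 mm in diameter and 16 mm thick, 130 g, lying flat on the table (centre 8 mm up), may be absent; seated in a pocket its centre is 8 mm above the pocket floor and its top 11 mm above the carrier.
- blank3_mid (a point): Centre of a brass blank, a flat disc 36 mm in diameter and 16 mm thick, 130 g, lying flat on the table (centre 8 mm up), may be absent; seated in a pocket its centre is 8 mm above the pocket floor and its top 11 mm above the carrier.
- blank4_mid (a point): Centre of a brass blank, a flat disc 36 mm in diameter and 16 mm thick, 130 g, lying flat on the table (centre 8 mm up), may be absent; seated in a pocket its centre is 8 mm above the pocket floor and its top 11 mm above the carrier.
- blank5_mid (a point): Centre of a brass blank, a flat disc 36 mm in diameter and 16 mm thick, 130 g, lying flat on the table (centre 8 mm up), may be absent; seated in a pocket its centre is 8 mm above the pocket floor and its top 11 mm above the carrier.
- jar: Bystander: closed glass jar, 60 mm across, 85 mm tall; origin under its centre.
- brush_cup: Bystander: blue cup, 70 mm across, 90 mm tall; origin under its centre.
Things that resemble listed ones, but are neither listed nor needed, are in the scene too. Of the things like the part that bears block_hole, leave any that is purple; of the rest the larger one is meant.

How it is judged:
By the outcome, as a careful person would: the job done as asked, in the order asked, and still so for the second after the job is handed in, with the robot touching nothing.
Of blank0, blank1, blank2, blank3, blank4, blank5 only 4 to 6 are there at a start; the rules pass over those that are not, and their reading is None.
At some moment in a run one of blank0, blank1, blank2, blank3, blank4, blank5 may be knocked a few centimetres aside while the robot is not near it.
It also fails if it takes over 208 s, if anything falls off the work surface, if the arm or the gripper's body presses on something with over 40 N, if the wrist force passes 120 N, or if a joint passes its speed limit or range.

## Robot

A 7-joint arm with a two-finger parallel gripper is mounted at the origin on the work surface. World frame = base frame: x ahead of the robot, y to its left, z up, the work surface at z = 0. Lengths are in m, angles in rad, forces in N, time in s.
With the tool pointing down it reaches from about 0.425 to 0.875 m from the base axis. Payload 4.7 kg.
Tool frame: the origin (TCP) lies at the very end of the fingers, on their centre line; the grasp point (between the pads) lies 19 mm behind it; z points along the fingers, y is the line along which they close (so a half turn about z gives the same grasp; the last joint's range is limited). The gripper opens to 87 mm and grips with 3 to 60 N. Pads are 19 mm wide; open, the fingers measure 117 mm over their backs; the gripper's body (75 mm by 190 mm) begins 51 mm behind the grasp point.
Start: joints at [1.28, 0.321, -0.07, 1.45, 0.023, 1.371, -0.057], TCP at [0.195, -0.62, 0.223] pointing down, gripper open.
Joint ranges: [-2.86, 2.86], [-0.3, 2.09], [-1.38, 1.24], [0.06, 2.45], [-1.56, 4.7], [0.09, 2.05], [-2.69, 2.69]. Speed limits (rad/s): [2.57, 2.57, 3.14, 3.14, 3.14, 3.14, 3.14].

## Interface

Orientations are given as a rotation vector (axis times angle).
In Python, from bench import ctrl, get_image, job gives the robot as it stands.
- The arm moves only by the shell command python3 -m crank 'ROWS' [FORCE]. ROWS is JSON, a list that holds one entry, the list of rows, each a list of 5 numbers: the shift along the tool's x, y, z in mm, then the turn about the tool's z in rad, then the closure, from -1 (fully open) to 1 (shut), so that 0 is half open. A call has 1 to 10 rows; each row shifts and turns the commanded pose from where the row before left it, along the tool's axes as they then stand; what a row does not reach is not made up. A row lasts 1/12 s, in which the tool goes at most 41.7 mm and 7.16 degrees, less where a joint would pass 70% of its speed; a pose out of reach is approached as far as the arm can. A call with a gripper value outside its range is refused whole. The fingers move at their own pace and stop on an object; FORCE is the grip in N (left out, the last holds). Time passes only in rows, so rows that do not move let the fingers close. It gives the time, the measured TCP pose, the force, the opening and the grip force at its end, in the units of the state.
- ctrl.get_state(): the state, without advancing time (a new reading comes with each control period).
- get_image(name): name is "scene" or "top"; returns a dict with "pixels" (420x560x3 uint8, red, green, blue), "fx", "fy", "cx", "cy" (pixels), "k1" (the pictures are not rectified: a ray, as slopes to the right and down, at radius r is drawn at 1 + k1 r^2 times it, then the intrinsics apply), "T" (4x4, takes a point from camera to world coordinates). Camera axes: x right, y down, z forward; pixel columns grow to the right and rows downward; lengths in m; the calibration is good to about 2 mm. A picture is of the moment at which its call begins. There is no depth.
- job.close_job(): hands the job in; it is judged then, once.
The state is a dict: "time": time; "joint_positions": joint angles; "qd": joint speeds; "joint_torque": joint torques, N m; "position": TCP position; "tool_rot": TCP orientation; "ft_force": force on the tool from outside, world axes, zero at the start; "torque": the same for the moment, N m; "grip_width": opening from 0.0 (shut) to 1.0 (fully open); "grip_force": force on a finger pad.
Only numpy, scipy, OpenCV 4.12 (cv2) and the standard library are available. Lean on these libraries where they do the work, as an engineer would, in place of code of your own. Each camera call takes 0.05 s, during which the arm holds its last target. There are 200 camera calls.

## Working session

There is one attempt and no reset: what is moved stays moved. The work goes in short steps, Python scripts to look and compute and a shell command to move; the robot and the scene stay as the last step left them, time stands still between calls to the robot, and variables do not carry over. Pictures are saved under pics/ and viewed, at most 14 in all, crops included, and the job is handed in when it is done.

```bash
mkdir -p pics; ls; cat > h.py <<'E'
import numpy as np, cv2
from bench import ctrl, get_image, job
from scipy.spatial.transform import Rotation as R
def snap(n,f):
    im=get_image(n); cv2.imwrite(f,im['pixels'][:,:,::-1]); 
    np.savez(''+n+'.npz',**im); return im
def load(n): return dict(np.load(''+n+'.npz'))
def px2w(im,u,v,z):
    K=np.array([[im['fx'],0,im['cx']],[0,im['fy'],im['cy']],[0,0,1]],float)
    p=cv2.undistortPoints(np.array([[[u,v]]],float),K,np.array([float(im['k1']),0,0,0]))[0,0]
    d=im['T'][:3,:3]@np.array([p[0],p[1],1]); o=im['T'][:3,3]
    return o+d*(z-o[2])/d[2]
def w2px(im,P):
    T=np.linalg.inv(im['T']); P=np.atleast_2d(P); c=P@T[:3,:3].T+T[:3,3]
    s=c[:,:2]/c[:,2:]; r2=(s**2).sum(1,keepdims=True); s=s*(1+im['k1']*r2)
    return s*[im['fx'],im['fy']]+[im['cx'],im['cy']]
def st():
    s=ctrl.get_state(); print(s['time'],np.round(s['position'],4),np.round(R.from_rotvec(s['tool_rot']).as_matrix(),3).tolist(),np.round(s['joint_positions'],2),np.round(s['ft_force'],1),s['grip_width']); return s
def tool(dx,dy,dz):
    "world mm -> tool mm"
    s=ctrl.get_state(); return np.round(R.from_rotvec(s['tool_rot']).as_matrix().T@[dx,dy,dz],1)
E
python3 - <<'E'
from h import *
for n in('scene','top'):
    im=snap(n,f'pics/{n}0.png'); print(n,im['fx'],im['k1'],im['T'].round(3).tolist())
st()
E
```

```text
pics
scene 463.17126702210226 -0.10388148137636119 [[0.146, 0.831, -0.537, 1.216], [0.989, -0.124, 0.076, -0.036], [-0.003, -0.543, -0.84, 1.181], [0.0, 0.0, 0.0, 1.0]]
top 400.55320789076944 -0.028984880779327822 [[0.002, -0.989, 0.145, 0.331], [-1.0, -0.005, -0.022, 0.086], [0.022, -0.145, -0.989, 1.346], [0.0, 0.0, 0.0, 1.0]]
0.1 [ 0.1948 -0.6196  0.2216] [[0.954, 0.3, -0.001], [0.3, -0.954, 0.002], [-0.0, -0.002, -1.0]] [ 1.28  0.32 -0.07  1.45  0.02  1.37 -0.06] [-0.8 -0.7  0.2] 0.9971678852391823
```

View pics/top0.png

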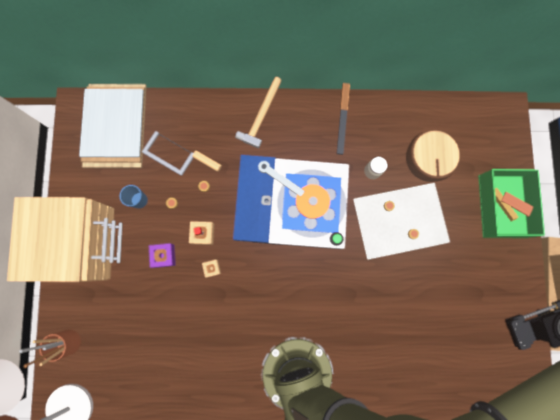

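View pics/scene0.png

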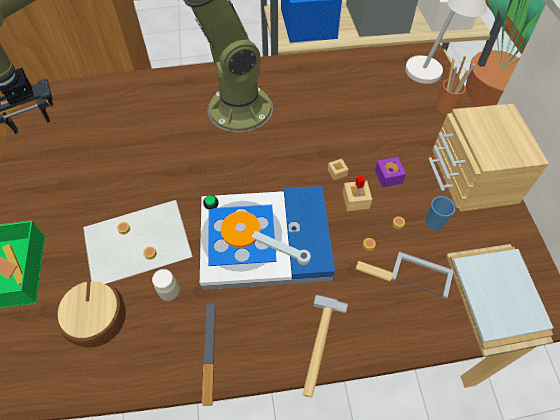

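The top view shows the machine around (295,202), with the arm pivot at about (265,167) and the start button at (337,239). There are four brass blanks, at (204,186), (172,203), (389,206) and (413,234). The jar is at (377,168) and the cup at (133,196).

There are three candidates for the pin block: light and large (201,233), light and small (211,268), and purple (161,255). The large light one fits, as it isn't purple, it's the larger of the rest, and it holds the red-headed pin. I'll confirm it in crops.

```bash
python3 - <<'E'
from h import *
im=load('top')['pixels'][:,:,::-1]
for k,(x,y,w,h,s) in enumerate([(140,165,110,115,5),(230,145,125,110,6)]):
    cv2.imwrite(f'pics/c{k}.png',cv2.resize(im[y:y+h,x:x+w],None,fx=s,fy=s,interpolation=cv2.INTER_CUBIC)[:600,:800])
E
```

```text
(no output)
```

View pics/c0.png

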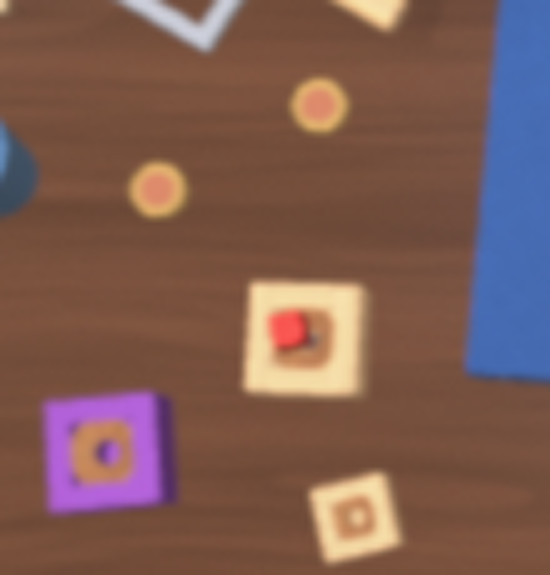

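View pics/c1.png

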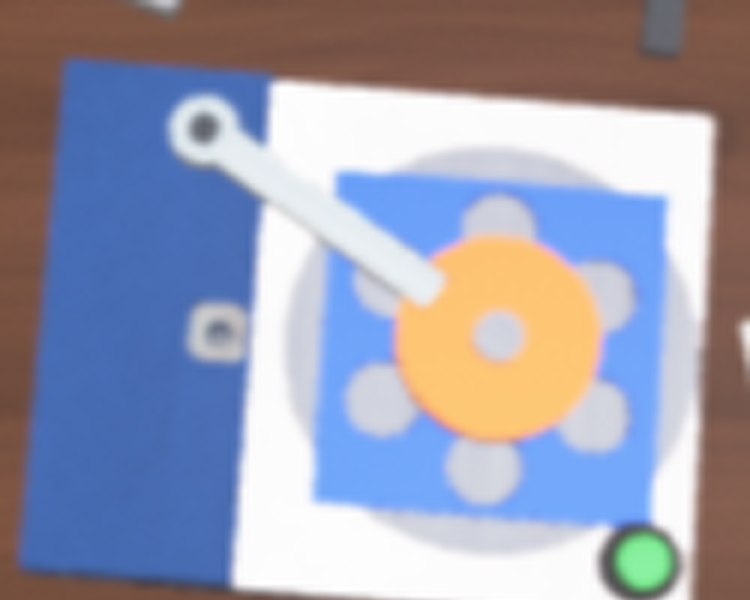

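The crops confirm it. The head of the red pin is at crop (288,329), in the larger light block centred at crop (305,338). The blanks are at (319,105) and (157,189). In the second crop the pivot is at (204,128), the disc at (498,335), the console hole at (219,333) and the button at (643,561). Next I'll convert these to world positions.

```bash
python3 - <<'E'
from h import *
im=load('top')
def c(u,v,k): x,y,s=[(140,165,5),(230,145,6)][k]; return x+(u+.5)/s-.5,y+(v+.5)/s-.5
P={}
for n,u,v,k,z in [('b0',319,105,0,.016),('b1',157,189,0,.016),('pinhead',288,329,0,.114),('block',305,338.5,0,.05),('pivot',204,128,1,.093),('disc',498,335,1,.086),('hole',219,333,1,.066),('button',643,561,1,.06),
 ('pk',500,230,1,.05),('pk',385,400,1,.05),('pk',485,470,1,.05),('pk',592,417,1,.05),('pk',604,297,1,.05),('car',336,172,1,.055),('car',667,198,1,.055),('car',650,524,1,.055),('car',315,500,1,.055),
 ('cons',66,58,1,.066),('cons',20,570,1,.066),('cons',270,78,1,.066),('cons',232,585,1,.066),('bc',250,283,0,.05),('bc',364,285,0,.05),('bc',362,396,0,.05),('bc',244,390,0,.05)]:
    p=px2w(im,*c(u,v,k),z); P.setdefault(n,[]).append(p); print(n,p.round(4))
hsv=cv2.cvtColor(im['pixels'],cv2.COLOR_RGB2HSV)
for (u,v) in [(389,206),(413,234),(204,186),(172,203)]:
    a=im['pixels'][v-9:v+10,u-9:u+10].astype(int); m=(a[...,0]-a[...,2])>55
    ys,xs=np.nonzero(m); print('blank',(u,v),len(xs),px2w(im,u-9+xs.mean(),v-9+ys.mean(),.014).round(4), px2w(im,u-9+xs.mean(),v-9+ys.mean(),.02).round(4))
car=np.mean(P['car'],0); print('carrier c',car, [np.linalg.norm(p-car)-0 for p in P['pk']])
pv=P['pivot'][0];h=car-pv
print(np.hypot(*h[:2]),np.linalg.norm((P['disc'][0]-pv)[:2]))
a=np.arctan2(h[1],h[0])-1.05; d=np.array([np.cos(a),np.sin(a)]); n=np.array([-np.sin(a),np.cos(a)])
print('hole pred',pv[:2]+.105*d+.0185*n)
s=load('scene')
for n in P: 
  if n!='pk' : print(n,w2px(s,np.array(P[n]))[:1].round(1))
E
```

```text
b0 [0.6133 0.3115 0.016 ]
b1 [0.5551 0.4182 0.016 ]
pinhead [0.4517 0.3098 0.114 ]
block [0.4519 0.3102 0.05  ]
pivot [0.6627 0.1075 0.093 ]
disc [ 0.5523 -0.0499  0.086 ]
hole [0.556 0.099 0.066]
button [ 0.434  -0.1296  0.06  ]
pk [ 0.6174 -0.0555  0.05  ]
pk [0.5222 0.0084 0.05  ]
pk [ 0.484  -0.0459  0.05  ]
pk [ 0.5134 -0.1048  0.05  ]
pk [ 0.5802 -0.1125  0.05  ]
car [0.6483 0.0352 0.055 ]
car [ 0.6351 -0.1477  0.055 ]
car [ 0.4544 -0.1346  0.055 ]
car [0.4667 0.0467 0.055 ]
cons [0.7088 0.184  0.066 ]
cons [0.4275 0.2039 0.066 ]
cons [0.6983 0.0719 0.066 ]
cons [0.4199 0.0912 0.066 ]
bc [0.4878 0.347  0.05  ]
bc [0.4869 0.273  0.05  ]
bc [0.4148 0.2725 0.05  ]
bc [0.4184 0.3485 0.05  ]
blank (389, 206) 81 [ 0.5491 -0.3178  0.014 ] [ 0.5482 -0.316   0.02  ]
blank (413, 234) 84 [ 0.4538 -0.3972  0.014 ] [ 0.4532 -0.395   0.02  ]
blank (204, 186) 356 [0.6127 0.3101 0.014 ] [0.6114 0.3091 0.02  ]
blank (172, 203) 336 [0.5545 0.4154 0.014 ] [0.5535 0.4139 0.02  ]
carrier c [ 0.55113633 -0.05008864  0.055     ] [np.float64(0.06670115285593597), np.float64(0.065418487684223), np.float64(0.067419534920021), np.float64(0.06664047168951953), np.float64(0.06903448623515966)]
0.19303826706141183 0.19224028394158055
hole pred [0.55637924 0.09903374]
b0 [[368.5 242.7]]
b1 [[398.4 221. ]]
pinhead [[359.5 177.8]]
block [[356.6 190.7]]
pivot [[303.  254.8]]
disc [[239.6 228.2]]
hole [[293.  226.2]]
button [[209.2 201.8]]
car [[275.3 260.1]]
cons [[333.9 270.9]]
bc [[371.5 199. ]]
```

Everything agrees: the carrier-to-pivot distance is 193 mm, the predicted hole matches the measured one, and the pin is centred in its block. I'll check the yaw of the pin head once and work out the approach in tool axes.

```bash
python3 - <<'E'
from h import *
im=load('scene')['pixels'][:,:,::-1]
cv2.imwrite('pics/c2.png',cv2.resize(im[165:220,325:390],None,fx=9,fy=9,interpolation=cv2.INTER_CUBIC))
s=load('scene')
for d in (0,45):
  P=np.array([.4517,.3098,.114])+np.array([[.01*2**.5*np.cos(np.radians(a+d+45)),.01*2**.5*np.sin(np.radians(a+d+45)),0] for a in(0,90,180,270)])
  print(d,((w2px(s,P)-[325,165]+.5)*9-.5).round())
print(tool(451.8-194.8,310+619.6,0))
E
```

```text
0 [[352. 140.]
 [337.  91.]
 [277.  98.]
 [292. 148.]]
45 [[357. 114.]
 [304.  85.]
 [272. 124.]
 [325. 154.]]
[ 524.1 -809.6    1.3]
```

View pics/c2.png

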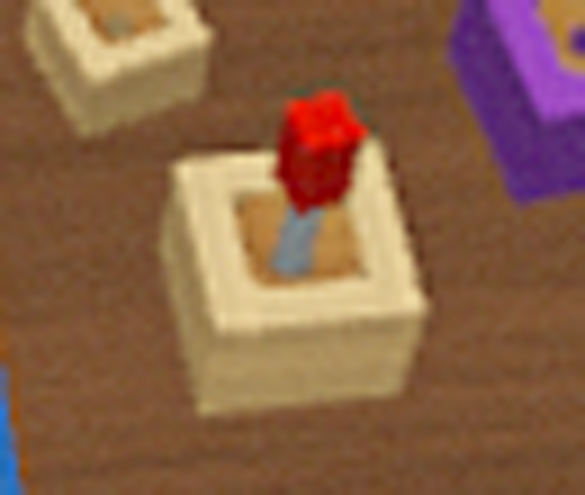

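The crop shows the near corner of the head at (308,150) and the right corner at (365,130), so it is turned about 17°. That matches the current tool yaw, so I can approach without turning.

```bash

python3 -m crank '[[[32,-22.8,0,0,-0.2],[32,-22.8,0,0,-0.2],[32,-22.8,0,0,-0.2],[32,-22.8,0,0,-0.2],[32,-22.8,0,0,-0.2],[32,-22.8,0,0,-0.2],[32,-22.8,0,0,-0.2],[32,-22.8,0,0,-0.2],[32,-22.8,0,0,-0.2],[32,-22.8,0,0,-0.2]]]' 40
python3 -m crank '[[[32,-22.8,0,0,-0.2],[32,-22.8,0,0,-0.2],[32,-22.8,0,0,-0.2],[32,-22.8,0,0,-0.2],[32,-22.8,0,0,-0.2],[5,-37,0,0,-0.2],[5,-37,0,0,-0.2],[5,-37,0,0,-0.2],[5,-37,0,0,-0.2]]]'
python3 -m crank '[[[5,-37,0,0,-0.2],[5,-37,0,0,-0.2],[5,-37,0,0,-0.2],[5,-37,0,0,-0.2],[4,-37,0,0,-0.2],[0,-37,0,0,-0.2],[0,-37,0,0,-0.2],[0,-37,0,0,-0.2],[0,0,0,0,-0.2],[0,0,0,0,-0.2]]]'
python3 -c "
from h import *
s=st();p=s['position']*1000;print(tool(451.8-p[0],310-p[1],0))"
```

```text
time: 0.93
position: [0.4324, -0.3047, 0.2223]
tool_rot: [3.105, 0.477, -0.001]
ft_force: [0.9, -0.5, 1.0]
grip_width: 0.603
grip_force: 0.0
time: 1.68
position: [0.5241, -0.0008, 0.2219]
tool_rot: [-3.105, -0.477, 0.002]
ft_force: [0.7, -0.2, -0.5]
grip_width: 0.598
grip_force: 0.0
time: 2.52
position: [0.4572, 0.2896, 0.2223]
tool_rot: [-3.103, -0.486, 0.001]
ft_force: [-0.5, -0.2, 0.3]
grip_width: 0.601
grip_force: 0.0
2.5167 [0.4572 0.2896 0.2223] [[0.952, 0.306, -0.001], [0.306, -0.952, 0.0], [-0.001, -0.001, -1.0]] [ 0.16  0.16 -0.85  1.7   0.12  1.34 -1.97] [-0.5 -0.2  0.3] 0.6005435079861957
[  1.1 -21.1   0. ]
```

```bash

python3 -m crank '[[[1.1,-21.1,20,0,-0.2],[0,0,30,0,-0.2],[0,0,30,0,-0.2],[0,0,30,0,-0.2],[0,0,20,0,-0.2],[0,0,13,0,-0.2],[0,0,0,0,-0.2]]]'
python3 -m crank '[[[0,0,0,0,1],[0,0,0,0,1],[0,0,0,0,1],[0,0,0,0,1],[0,0,0,0,1],[0,0,0,0,1],[0,0,0,0,1],[0,0,0,0,1]]]' 55
python3 -c "
from h import *
st()"
```

```text
time: 3.1
position: [0.4526, 0.3046, 0.0764]
tool_rot: [3.103, 0.474, -0.008]
ft_force: [-0.1, -1.0, 0.9]
grip_width: 0.596
grip_force: 0.0
time: 3.77
position: [0.4536, 0.3089, 0.0801]
tool_rot: [-3.103, -0.478, -0.001]
ft_force: [-1.5, 3.4, 1.6]
grip_width: 0.227
grip_force: 53.9
3.7667 [0.4536 0.3089 0.0801] [[0.954, 0.301, 0.001], [0.301, -0.954, 0.002], [0.001, -0.002, -1.0]] [ 0.07  0.33 -0.82  1.85  0.27  1.08 -2.12] [-1.5  3.4  1.6] 0.2274065283162209
```

Gripped: the width is 19.8 mm, which fits the 20 mm head. Next I lift it and turn 0.4 rad.

```bash

python3 -m crank '[[[0,0,-15,0,1],[0,0,-20,0,1],[0,0,-30,0,1],[0,0,-30,0,1],[0,0,-5,0.1,1],[0,0,0,0.1,1],[0,0,0,0.1,1],[0,0,0,0.1,1],[0,0,0,0,1],[0,0,0,0,1]]]'
python3 -c "
from h import *
s=st();p=s['position']*1000;print(tool(627-p[0],4-p[1],0))
c=np.array([662.7,107.5]);q=np.array([627,4])
for th in (0,.2,.4,.6,.8,.95,1.05):
  a=np.radians(-125.1)-th;t=c+105*np.array([np.cos(a),np.sin(a)])+18.5*np.array([-np.sin(a),np.cos(a)])
  print(th,t.round(1),tool(*(t-q),0));q=t
"
```

```text
time: 4.6
position: [0.4537, 0.3068, 0.1793]
tool_rot: [3.137, -0.145, -0.0]
ft_force: [-0.3, 0.6, -1.3]
grip_width: 0.226
grip_force: 55.0
4.6 [0.4537 0.3068 0.1793] [[0.996, -0.092, -0.0], [-0.092, -0.996, -0.001], [-0.0, 0.001, -1.0]] [ 0.08  0.21 -0.81  1.74  0.16  1.26 -2.43] [-0.3  0.6 -1.3] 0.22560681427067214
[200.6 285.5   0.3]
0 [617.5  11. ] [-10.1  -6.   -0. ]
0.2 [599.2  21.9] [-19.2  -9.2  -0. ]
0.4 [583.4  36.2] [-17.  -12.8  -0. ]
0.6 [570.8  53.4] [-14.1 -15.9  -0. ]
0.8 [561.9  72.7] [-10.7 -18.4  -0. ]
0.95 [557.9  88.1] [ -5.5 -15.   -0. ]
1.05 [556.4  98.7] [ -2.4 -10.4  -0. ]
```

```bash

python3 -m crank '[[[20,28.5,0,0,1],[20,28.5,0,0,1],[20,28.5,0,0,1],[20,28.5,0,0,1],[20,28.5,0,0,1],[20,28.5,0,0,1],[20,28.5,0,0,1],[20,28.5,0,0,1],[20,28.5,0,0,1],[20,28.5,0,0,1]]]'
python3 -m crank '[[[0,0,15,0,1],[0,0,15,0,1],[0,0,13,0,1],[0,0,0,0,1],[0,0,0,0,1]]]'
python3 - <<'E'
from h import *
s=st();p=s['position']*1000;print(tool(627-p[0],4-p[1],136-p[2]))
im=snap('top','pics/t1f.png');snap('scene','pics/s1f.png')
a=load('scene')['pixels'][160:300,190:350,::-1]; cv2.imwrite('pics/s1.png',cv2.resize(a,None,fx=4.5,fy=4.2))
E
```

```text
time: 5.43
position: [0.6261, 0.0027, 0.1792]
tool_rot: [3.138, -0.145, -0.001]
ft_force: [0.6, 0.6, -0.7]
grip_width: 0.224
grip_force: 55.0
time: 5.85
position: [0.6249, 0.0051, 0.1356]
tool_rot: [3.138, -0.146, -0.004]
ft_force: [-0.4, 0.1, -1.0]
grip_width: 0.23
grip_force: 55.0
5.85 [0.6249 0.0051 0.1356] [[0.996, -0.093, -0.002], [-0.093, -0.996, 0.0], [-0.002, 0.0, -1.0]] [ 0.42  0.38 -0.59  1.61  0.22  1.22 -1.88] [-0.4  0.1 -1. ] 0.2301486166963532
[ 2.2  0.9 -0.4]
```

View pics/s1.png

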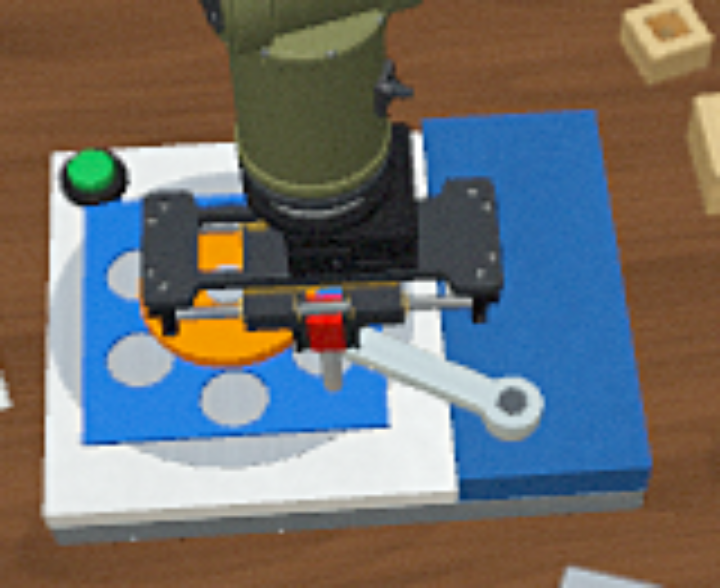

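The pin shank, at crop (330,370), stands on the side of the bar away from the console, in the gap and clear of the disc. I'll sweep the arm open.

```bash

python3 -m crank '[[[-4,-3,0,0,1],[-4,-2.5,0,0,1],[-10,-4.6,0,0,1],[-9.5,-4.6,0,0,1],[-8.5,-6.4,0,0,1],[-8.5,-6.4,0,0,1],[-7,-8,0,0,1],[-7,-8,0,0,1],[-5.4,-9.2,0,0,1],[-5.3,-9.2,0,0,1]]]'
python3 -m crank '[[[-2.8,-7.5,0,0,1],[-2.7,-7.5,0,0,1],[-1.2,-5.2,0,0,1],[-1.2,-5.2,0,0,1],[0,0,0,0,1],[0,0,0,0,1],[0,0,0,0,1]]]'
python3 - <<'E'
from h import *
s=st();p=s['position']*1000;print(tool(556.2-p[0],98.9-p[1],136-p[2]))
snap('top','pics/t2f.png');snap('scene','pics/s2f.png')
a=load('scene')['pixels'][160:300,190:350,::-1]; cv2.imwrite('pics/s2.png',cv2.resize(a,None,fx=4.5,fy=4.2))
E
```

```text
time: 6.78
position: [0.5624, 0.073, 0.1367]
tool_rot: [3.137, -0.15, 0.001]
ft_force: [3.3, -3.1, -0.2]
grip_width: 0.229
grip_force: 55.0
time: 7.37
position: [0.5569, 0.0982, 0.1363]
tool_rot: [3.137, -0.15, -0.002]
ft_force: [0.6, -4.6, 1.0]
grip_width: 0.225
grip_force: 55.0
7.3667 [0.5569 0.0982 0.1363] [[0.995, -0.096, -0.001], [-0.096, -0.995, -0.001], [-0.001, 0.001, -1.0]] [ 0.35  0.26 -0.66  1.75  0.17  1.18 -2.02] [ 0.6 -4.6  1. ] 0.22534747693202142
[-0.8 -0.6  0.3]
```

View pics/s2.png

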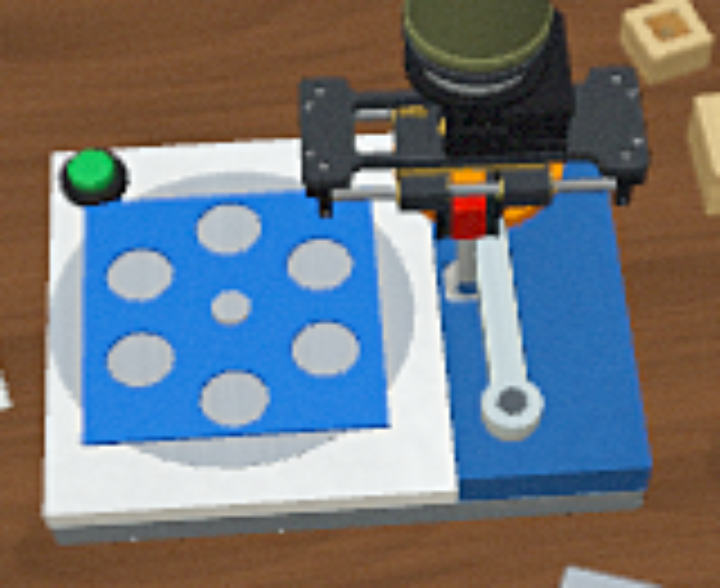

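The arm is open and the pin foot is over the hole at crop (463,285). Lowering it in steps.

```bash

python3 -m crank '[[[-0.8,-1,6,0,1],[0,0,6,0,1],[0,0,6,0,1],[0,0,4,0,1],[0,0,0,0,1]]]'
python3 -m crank '[[[0,0,6,0,1],[0,0,5,0,1],[0,0,4,0,1],[0,0,0,0,1],[0,0,0,0,1]]]'
python3 -c "
from h import *
st()"
```

```text
time: 7.88
position: [0.5556, 0.0997, 0.1127]
tool_rot: [3.138, -0.149, -0.004]
ft_force: [0.6, -3.9, -3.7]
grip_width: 0.22
grip_force: 55.0
time: 8.3
position: [0.5561, 0.0999, 0.0987]
tool_rot: [3.138, -0.149, -0.002]
ft_force: [0.3, -5.0, -3.8]
grip_width: 0.226
grip_force: 55.0
8.3 [0.5561 0.0999 0.0987] [[0.995, -0.095, -0.001], [-0.095, -0.995, -0.0], [-0.001, 0.0, -1.0]] [ 0.34  0.3  -0.65  1.79  0.2   1.11 -2.05] [ 0.3 -5.  -3.8] 0.2260548716777681
```

```bash

python3 -m crank '[[[0,0,0,0,0.4],[0,0,0,0,0.2],[0,0,0,0,-0.2],[0,0,0,0,-0.2],[0,0,0,0,-0.2],[0,0,-20,0,-0.2],[0,0,-30,0,-0.2],[0,0,-30,0,-0.2],[0,0,-30,0,-0.2],[0,0,-20,0,-0.2]]]'
python3 -m crank '[[[0,30,0,0,-0.2],[0,30,0,0,-0.2],[0,35,0,0,-0.2],[0,35,0,0,-0.2],[0,35,0,0,-0.2],[0,35,0,0,-0.2],[0,0,0,0,-0.2]]]'
python3 - <<'E'
from h import *
s=st()
snap('top','pics/t3f.png');snap('scene','pics/s3f.png')
a=load('scene')['pixels'][160:300,190:350,::-1]; cv2.imwrite('pics/s3.png',cv2.resize(a,None,fx=4.5,fy=4.2))
E
```

```text
time: 9.13
position: [0.5576, 0.1015, 0.2331]
tool_rot: [-3.137, 0.148, -0.007]
ft_force: [-0.4, -0.2, -0.3]
grip_width: 0.598
grip_force: 0.0
time: 9.72
position: [0.5365, -0.1081, 0.2295]
tool_rot: [3.133, -0.167, 0.0]
ft_force: [-1.2, -1.2, -0.2]
grip_width: 0.598
grip_force: 0.0
9.7167 [ 0.5365 -0.1081  0.2295] [[0.994, -0.106, -0.0], [-0.106, -0.994, -0.004], [0.0, 0.004, -1.0]] [ 0.63  0.13 -0.52  1.68  0.07  1.35 -1.58] [-1.2 -1.2 -0.2] 0.5976941460853763
```

View pics/s3.png

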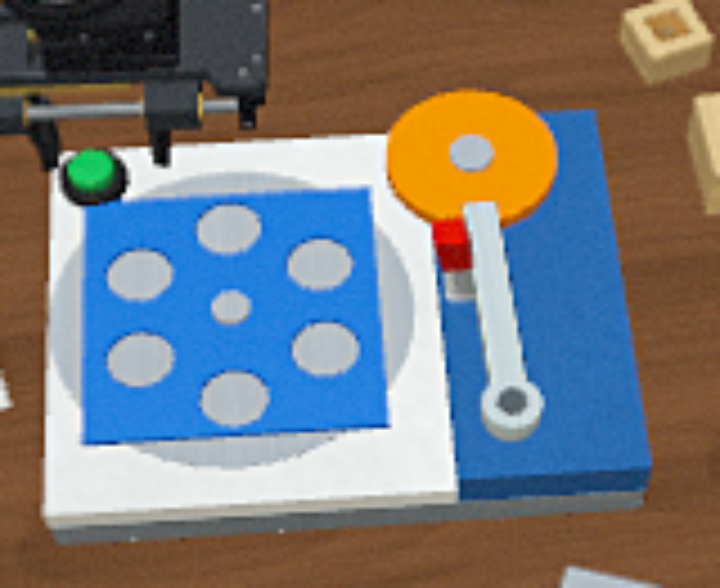

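The arm is pinned open and the pin is standing in the hole, with its head at (452,245). Next I'll fit the pockets and refresh the blank positions from both cameras.

```bash
cat > blanks.py <<'E'
from h import *
def blanks(n,z=.016):
    im=load(n); hsv=cv2.cvtColor(im['pixels'],cv2.COLOR_RGB2HSV)
    m=cv2.inRange(hsv,(5,70,150),(25,255,255)); m=cv2.morphologyEx(m,cv2.MORPH_CLOSE,np.ones((3,3)))
    k,l,s,c=cv2.connectedComponentsWithStats(m)
    for i in range(1,k):
        if 40<s[i,4]<260 and max(s[i,2:4])<20:
            p=px2w(im,*c[i],z)
            if .3<p[0]<.8 and abs(p[1])<.6: print(n,c[i].round(1),s[i,2:5],p.round(4))
E
python3 - <<'E'
from blanks import *
from scipy.optimize import least_squares
s=load('scene');P=[(230,229),(320,264),(326,348),(236,398),(141,359),(141,274)]
W=[]
for u,v in P+[(231,307)]: 
    p=px2w(s,190+(u+.5)/4.5-.5,160+(v+.5)/4.2-.5,.05); W.append(p[:2])
W=np.array(W); print(W.round(4), 'mean',W[:6].mean(0).round(4), np.linalg.norm(W[:6]-W[:6].mean(0),axis=1).round(4))
d=W[:6]-W[:6].mean(0); print((np.degrees(np.arctan2(d[:,1],d[:,0]))%60).round(1))
blanks('scene');blanks('top')
E
```

```text
[[ 0.4838 -0.0425]
 [ 0.5205  0.0114]
 [ 0.586   0.0069]
 [ 0.6151 -0.0523]
 [ 0.5775 -0.1075]
 [ 0.5116 -0.1023]
 [ 0.5459 -0.0482]] mean [ 0.5491 -0.0477] [0.0655 0.0657 0.0659 0.0661 0.0663 0.0662]
[55.4 55.8 55.9 56.  55.4 55.6]
scene [391.5 166.7] [14 10 85] [0.3529 0.4552 0.016 ]
scene [398.4 221.8] [ 12  13 115] [0.5578 0.4174 0.016 ]
scene [122.5 227.1] [ 12  13 101] [ 0.4555 -0.3961  0.016 ]
scene [368.9 243.7] [ 13  13 135] [0.6169 0.3117 0.016 ]
scene [149.  251.8] [ 12  11 101] [ 0.5505 -0.3164  0.016 ]
top [203.5 185.5] [ 12  12 112] [0.6136 0.3111 0.016 ]
top [171.1 202.3] [ 12  12 108] [0.5555 0.4178 0.016 ]
top [413.1 233.5] [11 10 82] [ 0.4535 -0.3956  0.016 ]
top [159.5 254.9] [11 11 84] [0.3797 0.449  0.016 ]
```

```bash

python3 -m crank '[[[0,0,0,-0.123,-0.35],[0,0,0,-0.123,-0.35],[0,0,0,-0.123,-0.35],[0,0,0,-0.123,-0.35],[0,0,0,-0.123,-0.35],[0,0,0,-0.123,-0.35],[0,0,0,-0.123,-0.35],[0,0,0,-0.123,-0.35],[0,0,0,-0.123,-0.35],[0,0,0,-0.123,-0.35]]]'
python3 -m crank '[[[0,0,0,-0.123,-0.35],[0,0,0,-0.123,-0.35],[0,0,0,-0.123,-0.35],[0,0,0,0,-0.35],[0,0,0,0,-0.35]]]'
python3 - <<'E'
from h import *
s=st();p=s['position']*1000;
t=load('top');sc=load('scene')
print('jar',px2w(t,377,168,.085),px2w(sc,166,275,.085),'cup',px2w(t,132,195,.09),px2w(sc,441,204,.09))
print(tool(549.8-p[0],-316.5-p[1],0),tool(454.5-p[0],-395.8-p[1],0))
E
```

```text
time: 10.65
position: [0.5381, -0.0963, 0.2298]
tool_rot: [-2.641, -1.701, -0.002]
ft_force: [-0.4, 0.4, -0.3]
grip_width: 0.675
grip_force: 0.0
time: 11.07
position: [0.538, -0.0971, 0.2298]
tool_rot: [-2.295, -2.145, -0.001]
ft_force: [-0.0, -0.4, 0.4]
grip_width: 0.679
grip_force: 0.0
11.0667 [ 0.538  -0.0971  0.2298] [[0.068, 0.998, 0.001], [0.998, -0.068, 0.001], [0.001, 0.001, -1.0]] [ 0.72  0.14 -0.65  1.68  0.09  1.35 -0.01] [-0.  -0.4  0.4] 0.6785392074180343
jar [ 0.66092445 -0.26171908  0.085     ] [ 0.66537678 -0.25526701  0.085     ] cup [0.56584589 0.52445516 0.09      ] [0.55999157 0.52874992 0.09      ]
[-2.181e+02  2.660e+01 -1.000e-01] [-3.036e+02 -6.310e+01 -3.000e-01]
```

The jar is at (0.663,-0.258), so I'll take the far right blank first at this yaw and turn for the one next to the jar.

```bash

python3 -m crank '[[[-35,-7,0,0,-0.35],[-35,-7,0,0,-0.35],[-35,-7,0,0,-0.35],[-35,-7,0,0,-0.35],[-35,-7,0,0,-0.35],[-35,-7,0,0,-0.35],[-35,-7,0,0,-0.35],[-35,-7,0,0,-0.35],[-23.6,-7.1,20,0,-0.35],[0,0,30,0,-0.35]]]'
python3 -m crank '[[[0,0,35,0,-0.35],[0,0,30,0,-0.35],[0,0,0,0,-0.35],[0,0,0,0,-0.35]]]'
python3 - <<'E'
from h import *
s=st();p=s['position']*1000;
print(tool(454.5-p[0],-395.8-p[1],9-p[2]))
E
```

```text
time: 11.9
position: [0.4527, -0.4059, 0.1818]
tool_rot: [2.302, 2.126, -0.004]
ft_force: [-0.6, -1.5, -1.0]
grip_width: 0.678
grip_force: 0.0
time: 12.23
position: [0.454, -0.3964, 0.1135]
tool_rot: [-2.293, -2.142, -0.001]
ft_force: [0.8, -0.9, 1.0]
grip_width: 0.677
grip_force: 0.0
12.2333 [ 0.454  -0.3964  0.1135] [[0.068, 0.998, -0.002], [0.998, -0.068, 0.003], [0.003, -0.002, -1.0]] [ 1.02  0.33 -0.42  1.69  0.14  1.16  0.5 ] [ 0.8 -0.9  1. ] 0.6771352489285838
[  0.4   0.7 104.5]
```

```bash

python3 -m crank '[[[0.4,0.7,25,0,-0.35],[0,0,30,0,-0.35],[0,0,25,0,-0.35],[0,0,15,0,-0.35],[0,0,9.5,0,-0.35],[0,0,0,0,-0.35],[0,0,0,0,0.5],[0,0,0,0,0.5],[0,0,0,0,0.5],[0,0,0,0,0.5]]]' 30
python3 -m crank '[[[0,0,0,0,0.5],[0,0,0,0,0.5],[0,0,0,0,0.5]]]'
python3 -c "
from h import *
st()"
```

```text
time: 13.07
position: [0.4557, -0.3982, 0.0116]
tool_rot: [2.293, 2.144, -0.0]
ft_force: [-1.4, -0.0, 0.4]
grip_width: 0.459
grip_force: 0.6
time: 13.32
position: [0.4553, -0.3981, 0.0112]
tool_rot: [2.294, 2.145, -0.001]
ft_force: [-1.0, 1.4, 5.8]
grip_width: 0.398
grip_force: 30.0
13.3167 [ 0.4553 -0.3981  0.0112] [[0.067, 0.998, 0.001], [0.998, -0.067, -0.001], [-0.001, 0.001, -1.0]] [ 1.    0.44 -0.4   1.77  0.2   0.97  0.46] [-1.   1.4  5.8] 0.39815171976897407
```

```bash

python3 -m crank '[[[0,0,-10,0,0.5],[0,0,-20,0,0.5],[0,0,-30,0,0.5],[0,0,-30,0,0.5],[0,0,-30,0,0.5],[0,0,0,0,0.5],[0,0,0,0,0.5]]]' 
python3 - <<'E'
from h import *
s=st();p=s['position']
print(s['grip_force'])
snap('scene','pics/s4f.png');im=snap('top','pics/t4f.png')
sc=load('scene');c=w2px(sc,p)[0];ct=w2px(im,p)[0];print(c,ct)
def crop(i,c): u,v=int(c[0]),int(c[1]); return cv2.resize(i['pixels'][v-25:v+25,u-25:u+25,::-1],(380,380),interpolation=cv2.INTER_CUBIC)
cv2.imwrite('pics/c4.png',np.hstack([crop(sc,c),crop(im,ct)]))
print(tool(513.3-p[0]*1e3,-103.8-p[1]*1e3,0))
E
```

```text
time: 13.9
position: [0.4563, -0.3982, 0.1325]
tool_rot: [2.291, 2.143, 0.0]
ft_force: [-0.6, 0.4, -1.6]
grip_width: 0.395
grip_force: 30.0
13.9 [ 0.4563 -0.3982  0.1325] [[0.067, 0.998, 0.003], [0.998, -0.067, -0.003], [-0.003, 0.004, -1.0]] [ 1.03  0.31 -0.42  1.67  0.14  1.18  0.5 ] [-0.6  0.4 -1.6] 0.395200946395362
29.999658465385437
[109.88281189 205.74543192] [427.2012805  229.19749542]
[2.975e+02 3.720e+01 2.000e-01]
```

View pics/c4.png

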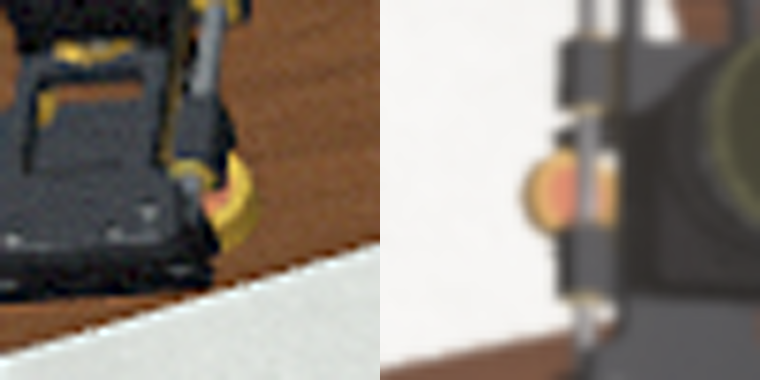

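```bash
cat > held.py <<'E'
from h import *
def held(dz_bot=-.0107):
    s=ctrl.get_state();p=np.array(s['position']);M=R.from_rotvec(s['tool_rot']).as_matrix()
    a=np.linspace(0,2*np.pi,73);
    for n in('scene','top'):
        im=load(n);hsv=cv2.cvtColor(im['pixels'],cv2.COLOR_RGB2HSV)
        c=w2px(im,p)[0];u0,v0=int(c[0])-22,int(c[1])-22
        m=cv2.inRange(hsv[v0:v0+44,u0:u0+44],(3,70,90),(28,255,255))>0 if n=='top' else cv2.inRange(hsv[v0:v0+44,u0:u0+44],(12,120,120),(30,255,255))>0
        def sil(off):
            C=p+M[:,0]*off; pts=[C+[.018*np.cos(t),.018*np.sin(t),z] for t in a for z in(dz_bot,dz_bot+.016)]
            return w2px(im,np.array(pts))
        k,l,stt,cc=cv2.connectedComponentsWithStats(m.astype(np.uint8))
        i=1+np.argmax(stt[1:,4]);x,y,w,h,A=stt[i]
        print(n,'seen x',u0+x-.5,u0+x+w-.5,'y',v0+y-.5,v0+y+h-.5,A)
        for o in(-.006,-.003,0,.003,.006): q=sil(o);print('  off',o,q.min(0).round(1),q.max(0).round(1))
E
python3 -c "
from held import *
held()"
```

```text
scene seen x 110.5 131.5 y 189.5 214.5 240
  off -0.006 [101.6 199.5] [116.2 213.5]
  off -0.003 [102.6 199.4] [117.2 213.4]
  off 0 [103.7 199.3] [118.3 213.3]
  off 0.003 [104.8 199.3] [119.3 213.3]
  off 0.006 [105.8 199.2] [120.4 213.2]
top seen x 420.5 427.5 y 222.5 234.5 62
  off -0.006 [421.3 224.1] [434.8 236.2]
  off -0.003 [420.4 224. ] [433.8 236.1]
  off 0 [419.4 223.9] [432.8 236. ]
  off 0.003 [418.5 223.9] [431.9 236. ]
  off 0.006 [417.5 223.8] [430.9 235.9]
```

The held blank is centred to within about 2 mm. I'll carry it to the pocket at (0.5133,-0.1038).

```bash

python3 -m crank '[[[33,4,0,0,0.5],[33,4,0,0,0.5],[33,4,0,0,0.5],[33,4,0,0,0.5],[33,4,0,0,0.5],[33,4,0,0,0.5],[33,4,0,0,0.5],[33,4,0,0,0.5],[33.5,5.2,0,0,0.5],[0,0,0,0,0.5]]]' 
python3 -m crank '[[[0,0,20,0,0.5],[0,0,20,0,0.5],[0,0,15,0,0.5],[0,0,0,0,0.5],[0,0,0,0,0.5],[0,0,0,0,0.5]]]' 
python3 - <<'E'
from h import *
s=st();p=s['position'];
print(tool(513.3-p[0]*1e3,-103.8-p[1]*1e3,65-p[2]*1e3))
E
```

```text
time: 14.83
position: [0.5123, -0.0939, 0.1288]
tool_rot: [-2.28, -2.155, -0.004]
ft_force: [0.2, 0.6, -0.9]
grip_width: 0.394
grip_force: 30.0
time: 15.33
position: [0.5121, -0.1031, 0.0751]
tool_rot: [-2.294, -2.146, -0.0]
ft_force: [0.3, 0.1, -1.1]
grip_width: 0.395
grip_force: 30.0
15.3333 [ 0.5121 -0.1031  0.0751] [[0.067, 0.998, -0.0], [0.998, -0.067, 0.0], [0.0, -0.0, -1.0]] [ 0.71  0.23 -0.61  1.92  0.15  1.04 -0.04] [ 0.3  0.1 -1.1] 0.39546267828398285
[-0.7  1.3 10.1]
```

```bash

python3 -m crank '[[[-0.5,1.3,6,0,0.5],[0,0,4,0,0.5],[0,0,0,0,0.5],[0,0,0,0,0.5]]]' 
python3 -m crank '[[[0,0,2,0,0.5],[0,0,1,0,0.5],[0,0,0,0,0.5],[0,0,0,0,0.5]]]' 
python3 -m crank '[[[0,0,1,0,0.5],[0,0,0,0,0.5],[0,0,0,0,0.5]]]' 
```

```text
time: 15.67
position: [0.5132, -0.1037, 0.065]
tool_rot: [-2.295, -2.146, 0.0]
ft_force: [0.6, -0.3, -0.9]
grip_width: 0.395
grip_force: 30.0
time: 16.0
position: [0.5133, -0.1037, 0.062]
tool_rot: [2.295, 2.146, -0.0]
ft_force: [-0.1, 0.5, -1.1]
grip_width: 0.396
grip_force: 30.0
time: 16.25
position: [0.5135, -0.1037, 0.0612]
tool_rot: [2.294, 2.146, 0.0]
ft_force: [-0.0, 1.3, -0.4]
grip_width: 0.395
grip_force: 30.0
```

There was no resistance, so the blank is inside the pocket. I'll release it, lift and check.

```bash

python3 -m crank '[[[0,0,1,0,0.5],[0,0,0,0,0.15],[0,0,0,0,0],[0,0,0,0,-0.05],[0,0,0,0,-0.05],[0,0,-10,0,-0.05],[0,0,-30,0,-0.05],[0,0,-30,0,-0.05],[0,0,-30,0,-0.05],[0,0,0,0,-0.05]]]' 
python3 -m crank '[[[-23,0,0,0.1,-0.35],[-23,0,0,0.1,-0.35],[-23,0,0,0.1,-0.35],[-23,0,0,0.1,-0.35],[-23,0,0,0.1,-0.35],[-20,0,0,0.1,-0.35],[0,0,0,0,-0.35],[0,0,0,0,-0.35]]]' 
python3 - <<'E'
from blanks import *
snap('scene','pics/s5f.png');im=snap('top','pics/t5f.png')
blanks('scene');blanks('top');print('deck');blanks('scene',.066);blanks('top',.066)
s=st();p=s['position'];
print(tool(550-p[0]*1e3,-316.5-p[1]*1e3,0))
E
```

```text
time: 17.08
position: [0.5173, -0.104, 0.1668]
tool_rot: [2.287, 2.14, 0.008]
ft_force: [1.6, -0.6, 0.6]
grip_width: 0.52
grip_force: 0.0
time: 17.75
position: [0.472, -0.2313, 0.1602]
tool_rot: [2.827, 1.37, 0.0]
ft_force: [-0.0, -0.4, -0.4]
grip_width: 0.675
grip_force: 0.0
scene [391.6 166.8] [14 10 84] [0.3531 0.4554 0.016 ]
scene [398.3 221.8] [ 12  13 115] [0.5577 0.4173 0.016 ]
scene [220.5 223.8] [ 13  13 123] [ 0.4868 -0.1054  0.016 ]
scene [368.9 243.7] [ 13  13 134] [0.6168 0.3118 0.016 ]
scene [149.  251.8] [ 12  11 101] [ 0.5505 -0.3164  0.016 ]
top [203.5 185.5] [ 12  12 112] [0.6136 0.3111 0.016 ]
top [171.  202.4] [ 13  12 111] [0.5553 0.4181 0.016 ]
top [328.3 213.6] [10 10 80] [ 0.5199 -0.1101  0.016 ]
top [159.6 254.9] [11 11 85] [0.3798 0.4488 0.016 ]
deck
scene [391.6 166.8] [14 10 84] [0.3901 0.4343 0.066 ]
scene [398.3 221.8] [ 12  13 115] [0.586  0.3979 0.066 ]
scene [220.5 223.8] [ 13  13 123] [ 0.518  -0.1024  0.066 ]
scene [368.9 243.7] [ 13  13 134] [0.6425 0.2969 0.066 ]
scene [149.  251.8] [ 12  11 101] [ 0.579  -0.3044  0.066 ]
top [203.5 185.5] [ 12  12 112] [0.603  0.3027 0.066 ]
top [171.  202.4] [ 13  12 111] [0.5468 0.4057 0.066 ]
top [328.3 213.6] [10 10 80] [ 0.5128 -0.1027  0.066 ]
top [159.6 254.9] [11 11 85] [0.378  0.4352 0.066 ]
17.85 [ 0.4731 -0.2293  0.1602] [[0.617, 0.787, 0.001], [0.787, -0.617, 0.0], [0.001, 0.0, -1.0]] [ 0.85  0.13 -0.48  1.83  0.06  1.2  -0.31] [-0.5  0.1  0.7] 0.6774903789950498
[-21.2 114.4  -0. ]
```

The first blank is seated at (0.513,-0.103). Next is the one by the jar.

```bash

python3 -m crank '[[[-7.2,38,0,0,-0.35],[-7,38,0,0,-0.35],[-7,38.4,0,0,-0.35],[0,0,0,0,-0.35],[0,0,35,0,-0.35],[0,0,35,0,-0.35],[0,0,30,0,-0.35],[0,0,0,0,-0.35],[0,0,0,0,-0.35]]]' 
python3 - <<'E'
from h import *
s=st();p=s['position'];
print(tool(550-p[0]*1e3,-316.5-p[1]*1e3,10.5-p[2]*1e3))
E
```

```text
time: 18.6
position: [0.5488, -0.3158, 0.0588]
tool_rot: [-2.821, -1.374, 0.002]
ft_force: [-0.4, 0.3, -0.0]
grip_width: 0.675
grip_force: 0.0
18.6 [ 0.5488 -0.3158  0.0588] [[0.617, 0.787, -0.003], [0.787, -0.617, 0.003], [0.0, -0.004, -1.0]] [ 0.82  0.45 -0.42  1.66  0.2   1.08 -0.33] [-0.4  0.3 -0. ] 0.6752361553035418
[ 0.2  1.6 48.3]
```

```bash

python3 -m crank '[[[0.2,1.4,20,0,-0.35],[0,0,15,0,-0.35],[0,0,10,0,-0.35],[0,0,3,0,-0.35],[0,0,0,0,0.5],[0,0,0,0,0.5],[0,0,0,0,0.5],[0,0,0,0,0.5],[0,0,0,0,0.5],[0,0,0,0,0.5]]]' 
python3 -m crank '[[[0,0,0,0,0.5],[0,0,-20,0,0.5],[0,0,-30,0,0.5],[0,0,-30,0,0.5],[0,0,-40,0,0.5],[0,0,0,-0.1,0.5],[0,0,0,-0.1,0.5],[0,0,0,-0.1,0.5],[0,0,0,-0.1,0.5],[0,0,0,-0.1,0.5]]]' 
python3 -m crank '[[[0,0,0,-0.1,0.5],[0,0,0,0,0.5],[0,0,0,0,0.5]]]' 
python3 - <<'E'
from held import *
s=st();p=s['position'];
snap('scene','pics/s6f.png');snap('top','pics/t6f.png')
held()
print(tool(579.1-p[0]*1e3,-108.8-p[1]*1e3,130-p[2]*1e3))
E
```

```text
time: 19.43
position: [0.5508, -0.3185, 0.013]
tool_rot: [2.826, 1.372, 0.0]
ft_force: [-1.6, 0.6, 5.0]
grip_width: 0.39
grip_force: 30.0
time: 20.27
position: [0.5503, -0.3186, 0.1315]
tool_rot: [-2.394, -2.034, 0.001]
ft_force: [-0.5, -0.8, -1.9]
grip_width: 0.389
grip_force: 30.0
time: 20.52
position: [0.5503, -0.3186, 0.1315]
tool_rot: [-2.297, -2.142, 0.0]
ft_force: [-0.2, 0.3, -1.3]
grip_width: 0.386
grip_force: 30.0
20.5167 [ 0.5503 -0.3186  0.1315] [[0.07, 0.998, -0.0], [0.998, -0.07, 0.0], [0.0, -0.0, -1.0]] [ 0.9   0.4  -0.53  1.59  0.21  1.22  0.26] [-0.2  0.3 -1.3] 0.38571897045074166
scene seen x 140.5 144.5 y 229.5 237.5 18
  off -0.006 [128.4 224.7] [143.4 239.4]
  off -0.003 [129.5 224.6] [144.5 239.4]
  off 0 [130.6 224.6] [145.6 239.3]
  off 0.003 [131.7 224.5] [146.7 239.2]
  off 0.006 [132.9 224.4] [147.8 239.1]
top seen x 377.5 399.5 y 175.5 192.5 300
  off -0.006 [395.5 193.1] [408.5 205.4]
  off -0.003 [394.5 193. ] [407.6 205.3]
  off 0 [393.6 193. ] [406.6 205.3]
  off 0.003 [392.6 192.9] [405.7 205.2]
  off 0.006 [391.7 192.8] [404.7 205.1]
[211.3  14.2   1.5]
```

```bash

python3 -m crank '[[[35,2.4,0,0,0.5],[35,2.4,0,0,0.5],[35,2.4,0,0,0.5],[35,2.4,0,0,0.5],[35,2.4,0,0,0.5],[37,2.4,0,0,0.5],[0,0,0,0,0.5],[0,0,20,0,0.5],[0,0,20,0,0.5],[0,0,15,0,0.5]]]' 
python3 -m crank '[[[0,0,0,0,0.5],[0,0,0,0,0.5],[0,0,0,0,0.5]]]' 
python3 - <<'E'
from h import *
s=st();p=s['position'];
print(tool(579.1-p[0]*1e3,-108-p[1]*1e3,67-p[2]*1e3))
E
```

```text
time: 21.45
position: [0.5787, -0.1079, 0.0759]
tool_rot: [2.296, 2.145, -0.001]
ft_force: [-0.4, 0.0, -2.1]
grip_width: 0.39
grip_force: 30.0
time: 21.7
position: [0.5798, -0.1081, 0.078]
tool_rot: [2.295, 2.144, 0.001]
ft_force: [-0.2, 0.6, -0.9]
grip_width: 0.39
grip_force: 30.0
21.7 [ 0.5798 -0.1081  0.078 ] [[0.068, 0.998, 0.001], [0.998, -0.068, -0.0], [-0.0, 0.001, -1.0]] [ 0.66  0.37 -0.62  1.75  0.24  1.09 -0.11] [-0.2  0.6 -0.9] 0.3901555308539153
[ 0.  -0.7 11. ]
```

```bash

python3 -m crank '[[[0,-0.5,6,0,0.5],[0,0,5,0,0.5],[0,0,0,0,0.5],[0,0,0,0,0.5]]]' 
python3 -m crank '[[[0,0,2,0,0.5],[0,0,1.5,0,0.5],[0,0,0,0,0.5],[0,0,0,0,0.5]]]' 
python3 -m crank '[[[0,0,1,0,0.5],[0,0,0,0,0.5],[0,0,0,0,0.5]]]' 
```

```text
time: 22.03
position: [0.5784, -0.108, 0.0659]
tool_rot: [-2.295, -2.145, 0.001]
ft_force: [-0.6, -0.2, -1.4]
grip_width: 0.389
grip_force: 30.0
time: 22.37
position: [0.5788, -0.108, 0.063]
tool_rot: [2.294, 2.145, 0.0]
ft_force: [-0.7, -0.2, 2.1]
grip_width: 0.388
grip_force: 30.0
time: 22.62
position: [0.5789, -0.1079, 0.0629]
tool_rot: [2.294, 2.145, -0.0]
ft_force: [-3.2, 0.1, 9.3]
grip_width: 0.388
grip_force: 30.0
```

```bash

python3 -m crank '[[[0,0,-1,0,0.5],[0,0,0,0,0.15],[0,0,0,0,0],[0,0,0,0,-0.05],[0,0,0,0,-0.05],[0,0,-10,0,-0.05],[0,0,-35,0,-0.05],[0,0,-35,0,-0.05],[0,0,-35,0,-0.05],[0,0,-30,0,-0.35]]]' 
python3 -m crank '[[[38,0,0,0,-0.35],[38,0,0,0,-0.35],[38,0,0,0,-0.35],[38,0,0,0,-0.35],[38,0,0,0,-0.35],[38,0,0,0,-0.35],[38,0,0,0,-0.35],[38,0,0,0,-0.35],[38,0,0,0,-0.35],[38,0,0,0,-0.35]]]' 
python3 -m crank '[[[38,0,0,0,-0.35],[0,0,0,0,-0.35],[0,0,0,0,-0.35]]]' 
python3 - <<'E'
from blanks import *
snap('scene','pics/s7f.png');im=snap('top','pics/t7f.png')
blanks('scene');blanks('top');print('deck');blanks('scene',.066);blanks('top',.066)
s=st();p=s['position'];
print(tool(614.5-p[0]*1e3,311.2-p[1]*1e3,0))
E
```

```text
time: 23.45
position: [0.579, -0.1076, 0.2107]
tool_rot: [2.293, 2.145, 0.002]
ft_force: [2.0, 0.1, -0.3]
grip_width: 0.554
grip_force: 0.0
time: 24.28
position: [0.604, 0.2729, 0.2083]
tool_rot: [2.295, 2.145, 0.001]
ft_force: [0.6, -0.3, 0.2]
grip_width: 0.677
grip_force: 0.0
time: 24.53
position: [0.6048, 0.3131, 0.2077]
tool_rot: [-2.286, -2.151, -0.001]
ft_force: [0.2, -0.8, 0.5]
grip_width: 0.674
grip_force: 0.0
scene [398.4 221.9] [ 12  12 111] [0.5582 0.4174 0.016 ]
scene [220.5 223.8] [ 13  13 122] [ 0.4867 -0.1052  0.016 ]
scene [220.5 243.8] [ 12  13 130] [ 0.554  -0.1106  0.016 ]
scene [368.9 243.6] [ 13  13 133] [0.6165 0.3118 0.016 ]
top [329.7 193.7] [10 10 81] [ 0.5879 -0.116   0.016 ]
top [170.8 203.3] [11 10 85] [0.552  0.4186 0.016 ]
top [328.3 213.6] [10 10 81] [ 0.52   -0.1099  0.016 ]
top [271.3 218. ] [ 14  19 115] [0.5039 0.0816 0.016 ]
top [159.6 254.9] [11 11 85] [0.3798 0.4488 0.016 ]
deck
scene [398.4 221.9] [ 12  12 111] [0.5864 0.398  0.066 ]
scene [220.5 223.8] [ 13  13 122] [ 0.5179 -0.1023  0.066 ]
scene [220.5 243.8] [ 12  13 130] [ 0.5824 -0.1074  0.066 ]
scene [368.9 243.6] [ 13  13 133] [0.6422 0.2969 0.066 ]
top [329.7 193.7] [10 10 81] [ 0.5782 -0.1084  0.066 ]
top [170.8 203.3] [11 10 85] [0.5437 0.4061 0.066 ]
top [328.3 213.6] [10 10 81] [ 0.5129 -0.1025  0.066 ]
top [271.3 218. ] [ 14  19 115] [0.4974 0.0818 0.066 ]
top [159.6 254.9] [11 11 85] [0.378  0.4352 0.066 ]
24.6333 [0.6069 0.3083 0.2076] [[0.067, 0.998, 0.0], [0.998, -0.067, -0.001], [-0.001, 0.0, -1.0]] [ 0.03  0.5  -0.77  1.36  0.35  1.41 -0.8 ] [ 0.7 -0.7  0.8] 0.6772489835511921
[ 3.4  7.4 -0. ]
```

```bash

python3 -m crank '[[[3.4,7.4,20,0,-0.35],[0,0,35,0,-0.35],[0,0,35,0,-0.35],[0,0,35,0,-0.35],[0,0,30,0,-0.35],[0,0,0,0,-0.35],[0,0,0,0,-0.35],[0,0,0,0,-0.35]]]' 
python3 - <<'E'
from h import *
s=st();p=s['position'];
print(tool(614.8-p[0]*1e3,311.4-p[1]*1e3,10.5-p[2]*1e3))
E
```

```text
time: 25.3
position: [0.6159, 0.3114, 0.0549]
tool_rot: [2.296, 2.143, 0.004]
ft_force: [-0.0, 1.1, 1.3]
grip_width: 0.674
grip_force: 0.0
25.3 [0.6159 0.3114 0.0549] [[0.069, 0.998, 0.003], [0.998, -0.069, 0.001], [0.001, 0.003, -1.0]] [ 0.    0.63 -0.72  1.5   0.44  1.17 -0.86] [-0.   1.1  1.3] 0.6736949766365493
[-0.2 -1.2 44.4]
```

```bash

python3 -m crank '[[[-0.2,-1,20,0,-0.35],[0,0,15,0,-0.35],[0,0,9.5,0,-0.35],[0,0,0,0,-0.35],[0,0,0,0,0.5],[0,0,0,0,0.5],[0,0,0,0,0.5],[0,0,0,0,0.5],[0,0,0,0,0.5],[0,0,0,0,0.5]]]' 
python3 -m crank '[[[0,0,0,0,0.5],[0,0,-20,0,0.5],[0,0,-35,0,0.5],[0,0,-35,0,0.5],[0,0,-40,0,0.5],[0,0,-40,0,0.5],[0,0,-25,0,0.5],[0,0,0,0,0.5],[0,0,0,0,0.5]]]' 
python3 - <<'E'
from held import *
s=st();p=s['position'];
snap('scene','pics/s8f.png');snap('top','pics/t8f.png')
held(-.0115)
print(tool(616.3-p[0]*1e3,-54.3-p[1]*1e3,0))
E
```

```text
time: 26.13
position: [0.6136, 0.3122, 0.0088]
tool_rot: [2.294, 2.146, 0.002]
ft_force: [-0.4, 0.2, 2.3]
grip_width: 0.397
grip_force: 30.0
time: 26.88
position: [0.6137, 0.3125, 0.2047]
tool_rot: [2.294, 2.145, 0.004]
ft_force: [-0.5, -0.8, -2.1]
grip_width: 0.398
grip_force: 30.0
26.8833 [0.6137 0.3125 0.2047] [[0.067, 0.998, 0.003], [0.998, -0.067, 0.001], [0.001, 0.003, -1.0]] [ 0.02  0.52 -0.77  1.35  0.36  1.41 -0.8 ] [-0.5 -0.8 -2.1] 0.3983376845398455
scene seen x 356.5 378.5 y 197.5 215.5 166
  off -0.006 [369.9 200.4] [385.1 215.6]
  off -0.003 [371.  200.3] [386.2 215.5]
  off 0 [372.2 200.2] [387.4 215.4]
  off 0.003 [373.3 200.1] [388.5 215.3]
  off 0.006 [374.5 200.1] [389.7 215.3]
top seen x 170.5 214.5 y 149.5 193.5 1494
  off -0.006 [188.7 166.4] [202.  179.7]
  off -0.003 [187.7 166.3] [201.  179.6]
  off 0 [186.7 166.2] [200.  179.5]
  off 0.003 [185.6 166.2] [199.  179.5]
  off 0.006 [184.6 166.1] [198.  179.4]
[-365.8   27.2    0.6]
```

```bash

python3 -m crank '[[[-36.6,2.7,0,0,0.5],[-36.6,2.7,0,0,0.5],[-36.6,2.7,0,0,0.5],[-36.6,2.7,0,0,0.5],[-36.6,2.7,0,0,0.5],[-36.6,2.7,0,0,0.5],[-36.6,2.7,0,0,0.5],[-36.6,2.7,0,0,0.5],[-36.6,2.7,0,0,0.5],[-36.6,2.7,0,0,0.5]]]' 
python3 -m crank '[[[0,0,0,0,0.5],[0,0,30,0,0.5],[0,0,35,0,0.5],[0,0,35,0,0.5],[0,0,28,0,0.5],[0,0,0,0,0.5],[0,0,0,0,0.5],[0,0,0,0,0.5]]]' 
python3 - <<'E'
from h import *
s=st();p=s['position'];
print(tool(616-p[0]*1e3,-54-p[1]*1e3,65-p[2]*1e3))
E
```

```text
time: 27.82
position: [0.6139, -0.0572, 0.2005]
tool_rot: [-2.293, -2.143, 0.004]
ft_force: [0.9, -0.2, -1.0]
grip_width: 0.395
grip_force: 30.0
time: 28.48
position: [0.6162, -0.0547, 0.0758]
tool_rot: [2.294, 2.146, 0.001]
ft_force: [0.1, 0.5, 0.2]
grip_width: 0.394
grip_force: 30.0
28.4833 [ 0.6162 -0.0547  0.0758] [[0.067, 0.998, 0.001], [0.998, -0.067, 0.0], [0.0, 0.001, -1.0]] [ 0.58  0.45 -0.67  1.68  0.3   1.12 -0.24] [0.1 0.5 0.2] 0.3943300655902519
[ 0.7 -0.2 10.8]
```

```bash

python3 -m crank '[[[0.3,0,6,0,0.5],[0,0,5,0,0.5],[0,0,0,0,0.5],[0,0,0,0,0.5]]]' 
python3 -m crank '[[[0,0,1.5,0,0.5],[0,0,1.5,0,0.5],[0,0,0,0,0.5],[0,0,0,0,0.5]]]' 
python3 -m crank '[[[0,0,1,0,0.5],[0,0,1,0,0.5],[0,0,0,0,0.5],[0,0,0,0,0.5]]]' 
```

```text
time: 28.82
position: [0.6157, -0.0549, 0.0644]
tool_rot: [2.294, 2.145, 0.0]
ft_force: [0.1, 0.7, -1.2]
grip_width: 0.396
grip_force: 30.0
time: 29.15
position: [0.6155, -0.0548, 0.061]
tool_rot: [-2.295, -2.146, 0.0]
ft_force: [-0.4, -1.3, -1.3]
grip_width: 0.398
grip_force: 30.0
time: 29.48
position: [0.6155, -0.0548, 0.0589]
tool_rot: [-2.295, -2.146, 0.0]
ft_force: [0.1, -0.1, -1.0]
grip_width: 0.398
grip_force: 30.0
```

Seated. Release, then go for the last blank at (0.556,0.418).

```bash

python3 -m crank '[[[0,0,0,0,0.15],[0,0,0,0,0],[0,0,0,0,-0.05],[0,0,0,0,-0.05],[0,0,-10,0,-0.05],[0,0,-35,0,-0.05],[0,0,-35,0,-0.05],[0,0,-35,0,-0.05],[0,0,-35,0,-0.35],[0,0,0,0,-0.35]]]' 
python3 -m crank '[[[36,-8,0,0,-0.35],[36,-8,0,0,-0.35],[36,-8,0,0,-0.35],[36,-8,0,0,-0.35],[36,-8,0,0,-0.35],[36,-8,0,0,-0.35],[36,-8,0,0,-0.35],[36,-8,0,0,-0.35],[36,-8,0,0,-0.35],[36,-8,0,0,-0.35]]]' 
python3 -m crank '[[[36,-8,0,0,-0.35],[36,-8,0,0,-0.35],[36,0,0,0,-0.35],[0,0,0,0,-0.35],[0,0,0,0,-0.35]]]' 
python3 - <<'E'
from blanks import *
snap('scene','pics/s9f.png');im=snap('top','pics/t9f.png')
blanks('scene');blanks('top');print('deck');blanks('scene',.066);blanks('top',.066)
s=st();p=s['position'];
print(tool(556-p[0]*1e3,417.7-p[1]*1e3,0))
E
```

```text
time: 30.32
position: [0.6198, -0.0541, 0.2182]
tool_rot: [2.287, 2.139, 0.013]
ft_force: [1.1, 0.7, 0.4]
grip_width: 0.6
grip_force: 0.0
time: 31.15
position: [0.5595, 0.3115, 0.2098]
tool_rot: [2.294, 2.145, 0.001]
ft_force: [1.1, 0.1, -0.2]
grip_width: 0.677
grip_force: 0.0
time: 31.57
position: [0.5491, 0.4219, 0.2091]
tool_rot: [-2.287, -2.151, -0.0]
ft_force: [0.8, 0.6, -0.5]
grip_width: 0.679
grip_force: 0.0
scene [391.5 166.7] [14 10 86] [0.3528 0.455  0.016 ]
scene [398.4 221.8] [ 12  13 115] [0.5578 0.4174 0.016 ]
scene [220.5 223.8] [ 13  13 123] [ 0.4868 -0.1054  0.016 ]
scene [220.4 243.8] [ 13  13 131] [ 0.554  -0.1108  0.016 ]
scene [240.9 253. ] [ 13  14 136] [ 0.5922 -0.0557  0.016 ]
top [313.2 182.6] [10 10 79] [ 0.6262 -0.0601  0.016 ]
top [329.7 193.7] [10 10 81] [ 0.5879 -0.116   0.016 ]
top [328.3 213.6] [10 10 80] [ 0.5199 -0.1101  0.016 ]
top [159.6 254.9] [11 11 85] [0.3798 0.4488 0.016 ]
top [207.3 271.9] [ 14  13 103] [0.3251 0.2904 0.016 ]
deck
scene [391.5 166.7] [14 10 86] [0.3898 0.434  0.066 ]
scene [398.4 221.8] [ 12  13 115] [0.586 0.398 0.066]
scene [220.5 223.8] [ 13  13 123] [ 0.518  -0.1024  0.066 ]
scene [220.4 243.8] [ 13  13 131] [ 0.5823 -0.1076  0.066 ]
scene [240.9 253. ] [ 13  14 136] [ 0.619  -0.0549  0.066 ]
top [313.2 182.6] [10 10 79] [ 0.6151 -0.0546  0.066 ]
top [329.7 193.7] [10 10 81] [ 0.5782 -0.1084  0.066 ]
top [328.3 213.6] [10 10 80] [ 0.5128 -0.1027  0.066 ]
top [159.6 254.9] [11 11 85] [0.378  0.4352 0.066 ]
top [207.3 271.9] [ 14  13 103] [0.3253 0.2827 0.066 ]
31.6667 [0.5517 0.4177 0.2091] [[0.068, 0.998, 0.0], [0.998, -0.068, -0.001], [-0.001, 0.001, -1.0]] [-0.13  0.54 -0.82  1.33  0.39  1.44 -1.  ] [-0.1 -1.4  0.6] 0.672709228344104
[0.3 4.3 0. ]
```

```bash

python3 -m crank '[[[0.3,4.3,20,0,-0.35],[0,0,35,0,-0.35],[0,0,35,0,-0.35],[0,0,35,0,-0.35],[0,0,30,0,-0.35],[0,0,0,0,-0.35],[0,0,0,0,-0.35],[0,0,0,0,-0.35]]]' 
python3 - <<'E'
from h import *
s=st();p=s['position'];
print(tool(556.3-p[0]*1e3,417.6-p[1]*1e3,9.5-p[2]*1e3))
E
```

```text
time: 32.33
position: [0.5572, 0.4183, 0.0565]
tool_rot: [2.296, 2.143, 0.005]
ft_force: [0.9, 0.3, 0.9]
grip_width: 0.676
grip_force: 0.0
32.3333 [0.5572 0.4183 0.0565] [[0.069, 0.998, 0.003], [0.998, -0.069, 0.002], [0.002, 0.002, -1.0]] [-0.15  0.66 -0.76  1.48  0.47  1.19 -1.05] [0.9 0.3 0.9] 0.6757589156173435
[-0.9 -1.  46.9]
```

```bash

python3 -m crank '[[[-0.9,-0.8,20,0,-0.35],[0,0,15,0,-0.35],[0,0,11.5,0,-0.35],[0,0,0,0,-0.35],[0,0,0,0,0.5],[0,0,0,0,0.5],[0,0,0,0,0.5],[0,0,0,0,0.5],[0,0,0,0,0.5],[0,0,0,0,0.5]]]' 
python3 -m crank '[[[0,0,0,0,0.5],[0,0,-20,0,0.5],[0,0,-35,0,0.5],[0,0,-35,0,0.5],[0,0,-40,0,0.5],[0,0,-40,0,0.5],[0,0,-25,0,0.5],[0,0,0,0,0.5],[0,0,0,0,0.5]]]' 
python3 - <<'E'
from held import *
s=st();p=s['position'];
print(tool(484.7-p[0]*1e3,-44.2-p[1]*1e3,0))
E
```

```text
time: 33.17
position: [0.5551, 0.4182, 0.0083]
tool_rot: [2.295, 2.146, 0.002]
ft_force: [0.6, 0.1, 2.8]
grip_width: 0.402
grip_force: 30.0
time: 33.92
position: [0.5549, 0.4184, 0.204]
tool_rot: [2.294, 2.146, 0.004]
ft_force: [-0.8, 0.0, -1.3]
grip_width: 0.403
grip_force: 30.0
33.9167 [0.5549 0.4184 0.204 ] [[0.067, 0.998, 0.002], [0.998, -0.067, 0.001], [0.001, 0.002, -1.0]] [-0.13  0.55 -0.82  1.33  0.39  1.43 -1.  ] [-0.8  0.  -1.3] 0.40294692482920735
[-466.2  -39.1   -0.8]
```

```bash

python3 -m crank '[[[-36,-3,0,0,0.5],[-36,-3,0,0,0.5],[-36,-3,0,0,0.5],[-36,-3,0,0,0.5],[-36,-3,0,0,0.5],[-36,-3,0,0,0.5],[-36,-3,0,0,0.5],[-36,-3,0,0,0.5],[-36,-3,0,0,0.5],[-36,-3,0,0,0.5]]]' 
python3 -m crank '[[[-36,-3,0,0,0.5],[-36,-3,0,0,0.5],[-34,-3,0,0,0.5],[0,0,0,0,0.5],[0,0,30,0,0.5],[0,0,35,0,0.5],[0,0,35,0,0.5],[0,0,28,0,0.5],[0,0,0,0,0.5],[0,0,0,0,0.5]]]' 
python3 -m crank '[[[0,0,0,0,0.5]]]'
python3 - <<'E'
from h import *
s=st();p=s['position'];
print(tool(484.7-p[0]*1e3,-44.2-p[1]*1e3,64.5-p[2]*1e3))
E
```

```text
time: 34.75
position: [0.4985, 0.0582, 0.2003]
tool_rot: [-2.294, -2.143, 0.005]
ft_force: [0.5, -0.5, -1.4]
grip_width: 0.399
grip_force: 30.0
time: 35.58
position: [0.482, -0.0441, 0.0724]
tool_rot: [-2.29, -2.142, 0.005]
ft_force: [0.5, 0.0, -0.9]
grip_width: 0.399
grip_force: 30.0
time: 35.67
position: [0.485, -0.0444, 0.0752]
tool_rot: [2.294, 2.146, 0.001]
ft_force: [0.6, -0.4, -1.2]
grip_width: 0.402
grip_force: 30.0
35.6667 [ 0.485  -0.0444  0.0752] [[0.067, 0.998, 0.0], [0.998, -0.067, 0.0], [0.0, 0.0, -1.0]] [ 0.67  0.16 -0.68  2.    0.11  1.02 -0.12] [ 0.6 -0.4 -1.2] 0.4015423640546992
[ 0.2 -0.3 10.7]
```

```bash

python3 -m crank '[[[0.2,-0.2,6,0,0.5],[0,0,5,0,0.5],[0,0,0,0,0.5],[0,0,0,0,0.5]]]' 
python3 -m crank '[[[0,0,1.5,0,0.5],[0,0,1.5,0,0.5],[0,0,0,0,0.5],[0,0,0,0,0.5]]]' 
python3 -m crank '[[[0,0,1,0,0.5],[0,0,1.5,0,0.5],[0,0,0,0,0.5],[0,0,0,0,0.5]]]' 
```

```text
time: 36.0
position: [0.4844, -0.0444, 0.0638]
tool_rot: [2.294, 2.145, 0.0]
ft_force: [0.4, 0.5, -2.0]
grip_width: 0.398
grip_force: 30.0
time: 36.33
position: [0.4843, -0.0444, 0.0605]
tool_rot: [-2.295, -2.146, 0.0]
ft_force: [-0.4, 0.2, -0.6]
grip_width: 0.4
grip_force: 30.0
time: 36.67
position: [0.4845, -0.0444, 0.0583]
tool_rot: [2.294, 2.146, 0.0]
ft_force: [-1.5, 0.2, 1.3]
grip_width: 0.399
grip_force: 30.0
```

```bash

python3 -m crank '[[[0,0,0,0,0.15],[0,0,0,0,0],[0,0,0,0,-0.05],[0,0,0,0,-0.05],[0,0,-10,0,-0.05],[0,0,-35,0,-0.05],[0,0,-35,0,-0.05],[0,0,-35,0,-0.05],[0,0,-35,0,-0.05],[0,0,0,0,-0.2]]]' 
python3 -m crank '[[[-35,15,0,0,-0.2],[-35,15,0,0,-0.2],[-35,15,0,0,-0.2],[-35,15,0,0,-0.2],[-35,15,0,0,-0.2],[0,0,0,0.123,-0.2],[0,0,0,0.123,-0.2],[0,0,0,0.123,-0.2],[0,0,0,0.123,-0.2],[0,0,0,0.123,-0.2]]]' 
python3 -m crank '[[[0,0,0,0.123,-0.2],[0,0,0,0.123,-0.2],[0,0,0,0.123,-0.2],[0,0,0,0.123,-0.2],[0,0,0,0.123,-0.2],[0,0,0,0.123,-0.2],[0,0,0,0.123,-0.2],[0,0,0,0.123,-0.2],[0,0,0,0,-0.2]]]' 
python3 - <<'E'
from blanks import *
snap('scene','pics/s10f.png');im=snap('top','pics/t10f.png')
print('deck');blanks('scene',.066);blanks('top',.066)
a=load('scene')['pixels'][160:300,190:350,::-1]; cv2.imwrite('pics/s10.png',cv2.resize(a,None,fx=4.5,fy=4.2))
s=st();p=s['position'];
print(tool(556.1-p[0]*1e3,99.9-p[1]*1e3,0))
E
```

```text
time: 37.5
position: [0.4886, -0.0443, 0.2159]
tool_rot: [2.286, 2.139, 0.01]
ft_force: [1.5, 0.7, 0.3]
grip_width: 0.548
grip_force: 0.0
time: 38.33
position: [0.5475, -0.2239, 0.2084]
tool_rot: [-2.84, -1.342, -0.001]
ft_force: [-0.4, 0.9, 0.5]
grip_width: 0.602
grip_force: 0.0
time: 39.08
position: [0.5475, -0.2239, 0.2085]
tool_rot: [3.138, -0.154, 0.001]
ft_force: [0.3, 0.1, -0.6]
grip_width: 0.6
grip_force: 0.0
deck
scene [391.5 166.7] [14 10 85] [0.3899 0.4342 0.066 ]
scene [240.4 212.8] [ 12  13 122] [ 0.4893 -0.0429  0.066 ]
scene [220.5 223.8] [ 13  13 123] [ 0.518  -0.1024  0.066 ]
scene [220.5 243.9] [ 13  13 132] [ 0.5825 -0.1075  0.066 ]
scene [240.8 253.1] [ 13  14 137] [ 0.6191 -0.0549  0.066 ]
top [313.2 182.6] [10 10 79] [ 0.6151 -0.0546  0.066 ]
top [329.7 193.7] [10 10 81] [ 0.5782 -0.1084  0.066 ]
top [328.3 213.6] [10 10 80] [ 0.5128 -0.1027  0.066 ]
top [310.3 222.4] [10 10 80] [ 0.484 -0.044  0.066]
top [159.6 254.9] [11 11 85] [0.378  0.4352 0.066 ]
39.1833 [ 0.5475 -0.2238  0.2084] [[0.996, -0.091, 0.0], [-0.091, -0.996, -0.0], [0.0, 0.0, -1.0]] [ 0.67  0.23 -0.38  1.61  0.09  1.32 -1.38] [-0.1  0.2 -0. ] 0.6019227819143784
[ -21.  -323.2   -0. ]
```

View pics/s10.png

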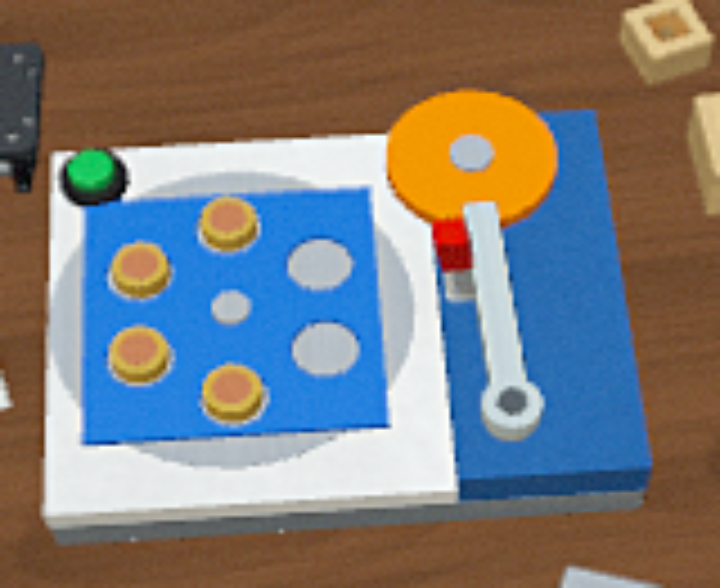

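All four blanks sit flat in their pockets, at (229,222), (140,269), (139,354) and (233,392), and the pin is unchanged. Going back to the pin now.

```bash

python3 -m crank '[[[-2.3,-35.9,0,0,-0.2],[-2.3,-35.9,0,0,-0.2],[-2.3,-35.9,0,0,-0.2],[-2.3,-35.9,0,0,-0.2],[-2.3,-35.9,0,0,-0.2],[-2.3,-35.9,0,0,-0.2],[-2.3,-35.9,0,0,-0.2],[-2.3,-35.9,0,0,-0.2],[-2.3,-35.9,0,0,-0.2],[0,0,0,0,-0.2]]]' 
python3 -m crank '[[[0,0,25,0,-0.2],[0,0,25,0,-0.2],[0,0,0,0,-0.2],[0,0,0,0,-0.2],[0,0,0,0,-0.2]]]' 
python3 - <<'E'
from h import *
s=st();p=s['position'];
print(tool(556.1-p[0]*1e3,99.9-p[1]*1e3,98-p[2]*1e3))
E
```

```text
time: 40.02
position: [0.5562, 0.1099, 0.2088]
tool_rot: [-3.133, 0.125, -0.001]
ft_force: [0.4, 1.5, 1.0]
grip_width: 0.6
grip_force: 0.0
time: 40.43
position: [0.5582, 0.0996, 0.1593]
tool_rot: [-3.138, 0.148, -0.002]
ft_force: [0.6, 0.7, 0.4]
grip_width: 0.604
grip_force: 0.0
40.4333 [0.5582 0.0996 0.1593] [[0.996, -0.094, 0.001], [-0.094, -0.996, 0.0], [0.001, -0.0, -1.0]] [ 0.3   0.23 -0.59  1.73  0.14  1.22 -2.  ] [0.6 0.7 0.4] 0.604496894563278
[-2.2 -0.1 61.3]
```

```bash

python3 -m crank '[[[-1.5,0,20,0,-0.2],[0,0,20,0,-0.2],[0,0,15,0,-0.2],[0,0,6,0,-0.2],[0,0,0,0,-0.2],[0,0,0,0,-0.2],[0,0,0,0,1],[0,0,0,0,1],[0,0,0,0,1],[0,0,0,0,1]]]' 55
python3 -m crank '[[[0,0,0,0,1],[0,0,0,0,1],[0,0,0,0,1],[0,0,0,0,1]]]' 
python3 -m crank '[[[0,0,-10,0,1],[0,0,-12,0,1],[0,0,-12,0,1],[0,0,-12,0,1],[0,0,-15,0,1],[0,0,-20,0,1],[0,0,-15,0,1],[0,0,0,0,1],[0,0,0,0,1]]]' 
python3 - <<'E'
from h import *
s=st();p=s['position'];
print(tool(453-p[0]*1e3,309.5-p[1]*1e3,0))
E
```

```text
time: 41.27
position: [0.5567, 0.099, 0.098]
tool_rot: [3.137, -0.15, 0.002]
ft_force: [0.3, -2.3, 1.9]
grip_width: 0.381
grip_force: 1.1
time: 41.6
position: [0.5563, 0.0992, 0.0973]
tool_rot: [3.137, -0.15, 0.001]
ft_force: [-0.1, -3.4, 3.7]
grip_width: 0.227
grip_force: 55.0
time: 42.35
position: [0.5567, 0.1012, 0.1948]
tool_rot: [-3.137, 0.148, -0.005]
ft_force: [-0.4, 0.1, -1.1]
grip_width: 0.226
grip_force: 55.0
42.35 [0.5567 0.1012 0.1948] [[0.996, -0.094, 0.003], [-0.094, -0.996, 0.001], [0.003, -0.002, -1.0]] [ 0.31  0.2  -0.6   1.69  0.12  1.28 -1.98] [-0.4  0.1 -1.1] 0.22643394872455078
[-122.8 -197.6   -0. ]
```

```bash

python3 -m crank '[[[-15.3,-24.7,0,0,1],[-15.3,-24.7,0,0,1],[-15.3,-24.7,0,0,1],[-15.3,-24.7,0,0,1],[-15.3,-24.7,0,0,1],[-15.3,-24.7,0,0,1],[-15.3,-24.7,0,0,1],[-15.7,-24.7,0,0,1],[0,0,0,0,1],[0,0,0,0,1]]]' 
python3 -m crank '[[[0,0,20,0,1],[0,0,20,0,1],[0,0,15,0,1],[0,0,0,0,1],[0,0,0,0,1],[0,0,0,0,1]]]' 
python3 - <<'E'
from h import *
s=st();p=s['position'];
print(tool(453-p[0]*1e3,309.5-p[1]*1e3,79.5-p[2]*1e3))
E
```

```text
time: 43.18
position: [0.4503, 0.3103, 0.1922]
tool_rot: [-3.138, 0.141, 0.003]
ft_force: [0.5, -0.7, -0.9]
grip_width: 0.227
grip_force: 55.0
time: 43.68
position: [0.4533, 0.3078, 0.1386]
tool_rot: [-3.138, 0.151, -0.001]
ft_force: [0.7, 0.8, -0.9]
grip_width: 0.227
grip_force: 55.0
43.6833 [0.4533 0.3078 0.1386] [[0.995, -0.096, 0.001], [-0.096, -0.995, 0.0], [0.0, -0.0, -1.0]] [ 0.02  0.24 -0.75  1.79  0.17  1.18 -2.45] [ 0.7  0.8 -0.9] 0.22747333582783238
[-0.5 -1.6 59.1]
```

```bash

python3 -m crank '[[[-0.5,-1.6,10,0,1],[0,0,10,0,1],[0,0,8,0,1],[0,0,0,0,1],[0,0,0,0,1]]]' 
python3 -m crank '[[[0,0,6,0,1],[0,0,6,0,1],[0,0,6,0,1],[0,0,0,0,1],[0,0,0,0,1]]]' 
python3 -m crank '[[[0,0,6,0,1],[0,0,5,0,1],[0,0,2,0,1],[0,0,0,0,1],[0,0,0,0,1]]]' 
```

```text
time: 44.1
position: [0.4517, 0.3095, 0.1092]
tool_rot: [3.137, -0.149, -0.002]
ft_force: [-0.8, -0.3, -0.1]
grip_width: 0.225
grip_force: 55.0
time: 44.52
position: [0.4521, 0.3107, 0.0917]
tool_rot: [-3.137, 0.149, 0.0]
ft_force: [0.6, 3.2, -2.2]
grip_width: 0.228
grip_force: 55.0
time: 44.93
position: [0.4523, 0.3107, 0.0793]
tool_rot: [-3.137, 0.149, -0.001]
ft_force: [1.7, 2.9, 2.1]
grip_width: 0.222
grip_force: 55.0
```

The pin is home. I'll release it, lift, and locate the button with both cameras.

```bash

python3 -m crank '[[[0,0,0,0,0.4],[0,0,0,0,0.2],[0,0,0,0,-0.2],[0,0,0,0,-0.2],[0,0,0,0,-0.2],[0,0,-20,0,-0.2],[0,0,-35,0,-0.2],[0,0,-35,0,-0.2],[0,0,-35,0,-0.2],[0,0,0,0,-0.2]]]'
python3 -m crank '[[[10,36,0,0,1],[10,36,0,0,1],[0,36,0,0,1],[0,36,0,0,1],[0,36,0,0,1],[0,0,0,0,1],[0,0,0,0,1],[0,0,0,0,1]]]' 20
python3 - <<'E'
from h import *
snap('scene','pics/s11.png');snap('top','pics/t11.png')
A=[];B=[]
from scipy.optimize import least_squares
obs=[]
for n in('scene','top'):
    im=load(n);hsv=cv2.cvtColor(im['pixels'],cv2.COLOR_RGB2HSV);m=cv2.inRange(hsv,(50,100,140),(80,255,255))
    c=w2px(im,[.434,-.13,.06])[0].astype(int);q=np.zeros_like(m);q[c[1]-10:c[1]+11,c[0]-10:c[0]+11]=1
    ys,xs=np.nonzero(m*q);obs.append((im,np.array([xs.mean(),ys.mean()])));print(n,len(xs),obs[-1][1])
    for z in(.055,.06,.065):print(px2w(im,*obs[-1][1],z).round(4))
r=least_squares(lambda P:np.concatenate([w2px(i,P)[0]-o for i,o in obs]),[.434,-.13,.06],x_scale=.01);print(r.x.round(4),r.fun.round(2))
s=st();p=s['position'];print(tool(435-p[0]*1e3,-130-p[1]*1e3,0))
E
```

```text
time: 45.77
position: [0.4553, 0.3122, 0.2111]
tool_rot: [-3.133, 0.149, -0.016]
ft_force: [0.8, 1.7, 0.4]
grip_width: 0.599
grip_force: 0.0
time: 46.43
position: [0.455, 0.1291, 0.204]
tool_rot: [-3.138, 0.15, -0.0]
ft_force: [-0.1, -0.1, 0.9]
grip_width: 0.08
grip_force: 0.0
scene 69 [209.57971014 199.85507246]
[ 0.4235 -0.1285  0.055 ]
[ 0.4271 -0.1281  0.06  ]
[ 0.4306 -0.1277  0.065 ]
top 67 [336.91044776 238.08955224]
[ 0.4343 -0.131   0.055 ]
[ 0.4339 -0.1301  0.06  ]
[ 0.4335 -0.1293  0.065 ]
[ 0.4333 -0.1279  0.069 ] [-0.2  -0.01 -0.21 -0.02]
46.5333 [0.4549 0.1303 0.204 ] [[0.996, -0.093, -0.0], [-0.093, -0.996, 0.0], [-0.0, -0.0, -1.0]] [ 0.3  -0.03 -0.62  1.88 -0.02  1.29 -1.98] [-0.3  0.9  1.1] 0.032275846105790276
[ 4.30e+00  2.61e+02 -1.00e-01]
```

View pics/s11.png

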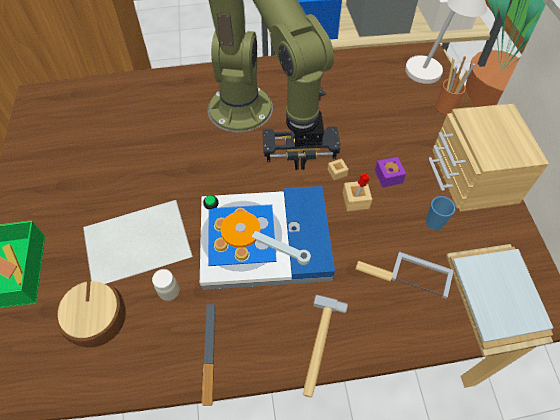

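The arm has closed over the carrier and the pin is in the block, but its head at (364,179) may lean a little. I'll compare it with the initial pose.

```bash
python3 - <<'E'
from h import *
from scipy.optimize import least_squares
for tag,fs in(('0',('pics/scene0.png','pics/top0.png')),('now',('pics/s11.png','pics/t11.png'))):
    obs=[]
    for n,f in zip(('scene','top'),fs):
        im=load(n);hsv=cv2.cvtColor(cv2.imread(f),cv2.COLOR_BGR2HSV)
        m=cv2.inRange(hsv,(0,170,110),(5,255,255))|cv2.inRange(hsv,(174,170,110),(180,255,255))
        c=w2px(im,[.452,.31,.1])[0].astype(int);q=np.zeros_like(m);q[c[1]-14:c[1]+15,c[0]-14:c[0]+15]=1
        ys,xs=np.nonzero(m*q);obs.append((im,np.array([xs.mean(),ys.mean()])))
        print(tag,n,len(xs),obs[-1][1],xs.min(),xs.max(),ys.min(),ys.max())
    r=least_squares(lambda P:np.concatenate([w2px(i,P)[0]-o for i,o in obs]),[.45,.31,.1],x_scale=.01);print(r.x.round(4),r.fun.round(2))
a=cv2.imread('pics/s11.png')[165:220,325:390];cv2.imwrite('pics/c11.png',cv2.resize(a,None,fx=9,fy=9,interpolation=cv2.INTER_CUBIC))
E
```

```text
0 scene 93 [359.84946237 181.15053763] 356 365 175 188
0 top 32 [197.875 230.75 ] 195 200 228 234
[0.4524 0.3118 0.0982] [-0.4   0.03 -0.42 -0.09]
now scene 103 [363.36893204 179.51456311] 358 369 174 186
now top 47 [193.19148936 232.44680851] 189 197 230 235
[0.447  0.3253 0.0965] [-0.01  0.   -0.01 -0.  ]
```

View pics/c11.png

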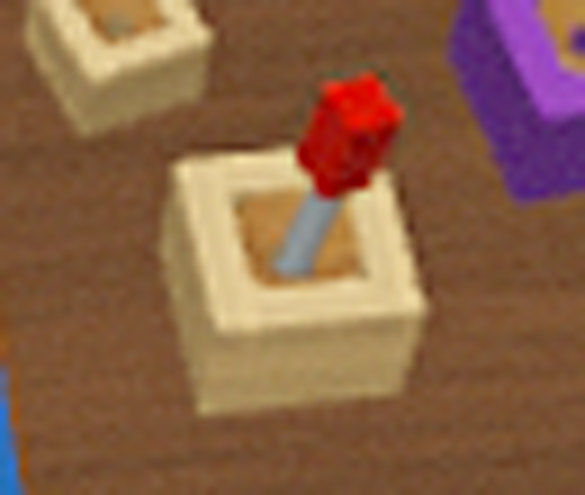

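The pin stands in the hole but leans about 10°, which is the bore's play. It stood upright at the start, so I'll regrip it, straighten it and release it unloaded.

```bash

python3 -m crank '[[[-10,-36,0,0,-0.35],[-10,-36,0,0,-0.35],[0,-36,0,0,-0.35],[0,-36,0,0,-0.35],[0,-36,0,0,-0.35],[0,-5,0,0,-0.35],[0,0,0,0,-0.35],[0,0,25,0,-0.35],[0,0,25,0,-0.35],[0,0,0,0,-0.35]]]' 55
python3 -m crank '[[[0,0,0,0,-0.35],[0,0,0,0,-0.35]]]' 
python3 - <<'E'
from h import *
s=st();p=s['position'];
print(tool(451-p[0]*1e3,315-p[1]*1e3,80-p[2]*1e3))
E
```

```text
time: 47.37
position: [0.4503, 0.3117, 0.1495]
tool_rot: [3.133, -0.15, -0.011]
ft_force: [-0.2, -1.7, -0.7]
grip_width: 0.651
grip_force: 0.0
time: 47.53
position: [0.4533, 0.3146, 0.1551]
tool_rot: [-3.138, 0.15, -0.002]
ft_force: [0.2, -0.4, 0.0]
grip_width: 0.672
grip_force: 0.0
47.5333 [0.4533 0.3146 0.1551] [[0.995, -0.096, 0.001], [-0.096, -0.995, 0.0], [0.001, -0.0, -1.0]] [ 0.04  0.24 -0.79  1.76  0.18  1.21 -2.46] [ 0.2 -0.4  0. ] 0.671872265506474
[-2.4 -0.2 75.1]
```

```bash

python3 -m crank '[[[-2,0,25,0,-0.35],[0,0,25,0,-0.35],[0,0,15,0,-0.35],[0,0,10,0,-0.35],[0,0,0,0,-0.35],[0,0,0,0,1],[0,0,0,0,1],[0,0,0,0,1],[0,0,0,0,1],[0,0,0,0,1]]]' 55
python3 -m crank '[[[0,0,0,0,1],[0,0,0,0,1],[0,0,-4,0,1],[0,3,0,0,1],[0,0,0,0,1],[0,0,0,0,1]]]' 
python3 -c "
from h import *
st()"
```

```text
time: 48.37
position: [0.4512, 0.3152, 0.0798]
tool_rot: [-3.138, 0.15, -0.002]
ft_force: [0.4, 0.2, -0.8]
grip_width: 0.385
grip_force: 0.0
time: 48.87
position: [0.4507, 0.3123, 0.0833]
tool_rot: [-3.137, 0.15, -0.001]
ft_force: [2.0, 1.0, 0.5]
grip_width: 0.22
grip_force: 55.0
48.8667 [0.4507 0.3123 0.0833] [[0.995, -0.095, 0.001], [-0.095, -0.995, 0.001], [0.001, -0.001, -1.0]] [ 0.02  0.31 -0.77  1.85  0.24  1.08 -2.51] [2.  1.  0.5] 0.21972294722559196
```

```bash

python3 -m crank '[[[1.2,-0.3,2,0,1],[0,0,1.5,0,1],[0,0,0,0,1],[0,0,0,0,1]]]' 
python3 -m crank '[[[0,0,1,0,1],[0,0,0,0,1],[0,0,0,0,1]]]' 
python3 -c "
from h import *
for i in range(1): st()"
```

```text
time: 49.2
position: [0.4514, 0.3123, 0.0791]
tool_rot: [-3.138, 0.149, 0.001]
ft_force: [-0.8, 1.9, -1.1]
grip_width: 0.226
grip_force: 55.0
time: 49.45
position: [0.4516, 0.3124, 0.0788]
tool_rot: [-3.138, 0.149, 0.0]
ft_force: [-1.5, 0.3, 2.9]
grip_width: 0.221
grip_force: 55.0
49.45 [0.4516 0.3124 0.0788] [[0.995, -0.095, -0.0], [-0.095, -0.995, 0.0], [-0.0, -0.0, -1.0]] [ 0.01  0.32 -0.76  1.85  0.25  1.07 -2.51] [-1.5  0.3  2.9] 0.22074964275343625
```

```bash

python3 -m crank '[[[0,0,0,0,1],[0,0,0,0,1],[0,0,0,0,0.5],[0,0,0,0,0.46],[0,0,0,0,0.42],[0,0,0,0,0.36],[0,0,0,0,0.3],[0,0,0,0,0.2],[0,0,0,0,0],[0,0,0,0,-0.2]]]' 3
python3 -m crank '[[[0,0,0,0,-0.2],[0,0,0,0,-0.2],[0,0,-10,0,-0.2],[0,0,-20,0,-0.2],[0,0,-35,0,-0.2],[0,0,-35,0,-0.2],[0,0,-30,0,-0.2],[0,0,0,0,-0.2]]]'
python3 -m crank '[[[10,36,0,0,1],[10,36,0,0,1],[0,36,0,0,1],[0,36,0,0,1],[0,36,0,0,1],[0,0,0,0,1],[0,0,0,0,1]]]' 20
python3 - <<'E'
from h import *
from scipy.optimize import least_squares
obs=[]
for n in('scene','top'):
        im=snap(n,f'pics/{n}12.png');hsv=cv2.cvtColor(im['pixels'],cv2.COLOR_RGB2HSV)
        m=cv2.inRange(hsv,(0,170,110),(5,255,255))|cv2.inRange(hsv,(174,170,110),(180,255,255))
        c=w2px(im,[.452,.31,.1])[0].astype(int);q=np.zeros_like(m);q[c[1]-14:c[1]+15,c[0]-14:c[0]+15]=1
        ys,xs=np.nonzero(m*q);obs.append((im,np.array([xs.mean(),ys.mean()])))
r=least_squares(lambda P:np.concatenate([w2px(i,P)[0]-o for i,o in obs]),[.45,.31,.1],x_scale=.01);print(r.x.round(4),r.fun.round(2))
s=st();p=s['position'];print(tool(434-p[0]*1e3,-129.5-p[1]*1e3,0))
E
```

```text
time: 50.28
position: [0.4517, 0.3121, 0.0785]
tool_rot: [3.138, -0.149, -0.0]
ft_force: [0.0, 0.2, -0.6]
grip_width: 0.472
grip_force: 0.0
time: 50.95
position: [0.4544, 0.3149, 0.216]
tool_rot: [-3.132, 0.149, -0.016]
ft_force: [0.2, 1.2, -0.5]
grip_width: 0.601
grip_force: 0.0
time: 51.53
position: [0.4546, 0.1288, 0.2089]
tool_rot: [3.137, -0.157, 0.001]
ft_force: [0.1, 0.4, 1.0]
grip_width: 0.158
grip_force: 0.0
[0.439  0.3169 0.0984] [-0.3   0.03 -0.31 -0.06]
51.6333 [0.4544 0.1321 0.2089] [[0.996, -0.094, 0.001], [-0.094, -0.996, 0.0], [0.001, -0.001, -1.0]] [ 0.34 -0.03 -0.66  1.87 -0.02  1.29 -1.98] [-0.   0.4 -0.1] 0.06321873718751135
[ 4.300e+00  2.624e+02 -1.000e-01]
```

It settles leaning again, this time another way. That is just the loose bore and tapered foot: the pin is home and standing free. On to the button.

```bash

python3 -m crank '[[[0.5,33,0,0,1],[0.5,33,0,0,1],[0.5,33,0,0,1],[0.5,33,0,0,1],[0.5,33,0,0,1],[0.5,33,0,0,1],[0.5,33,0,0,1],[0.5,31,0,0,1],[0,0,0,0,1],[0,0,0,0,1]]]' 
python3 -m crank '[[[0,0,30,0,1],[0,0,30,0,1],[0,0,30,0,1],[0,0,20,0,1],[0,0,0,0,1],[0,0,0,0,1],[0,0,0,0,1]]]' 
python3 - <<'E'
from h import *
s=st();p=s['position'];print(tool(434-p[0]*1e3,-129.5-p[1]*1e3,0))
E
```

```text
time: 52.47
position: [0.4341, -0.1301, 0.2084]
tool_rot: [-3.137, 0.151, 0.0]
ft_force: [-0.0, 0.9, 0.8]
grip_width: 0.002
grip_force: 0.0
time: 53.05
position: [0.4351, -0.1291, 0.1]
tool_rot: [3.138, -0.146, 0.003]
ft_force: [-0.5, 0.1, -0.2]
grip_width: 0.004
grip_force: 0.0
53.05 [ 0.4351 -0.1291  0.1   ] [[0.996, -0.093, 0.002], [-0.093, -0.996, -0.0], [0.002, 0.0, -1.0]] [ 0.58  0.02 -0.35  2.06  0.01  1.06 -1.44] [-0.5  0.1 -0.2] 0.0037133992597748956
[-1.1  0.5 -0. ]
```

```bash

python3 -m crank '[[[-1,0,10,0,1],[0,0,10,0,1],[0,0,5,0,1],[0,0,0,0,1],[0,0,0,0,1]]]' 
python3 -m crank '[[[0,0,5,0,1],[0,0,2,0,1],[0,0,0,0,1],[0,0,0,0,1]]]' 
```

```text
time: 53.47
position: [0.4323, -0.13, 0.0733]
tool_rot: [-3.138, 0.15, 0.001]
ft_force: [-0.2, 0.1, -0.7]
grip_width: 0.0
grip_force: 0.0
time: 53.8
position: [0.4332, -0.1303, 0.0671]
tool_rot: [3.138, -0.15, 0.002]
ft_force: [-0.2, -0.1, 3.9]
grip_width: 0.005
grip_force: 2.2
```

```bash

python3 -m crank '[[[0,0,2,0,1],[0,0,2,0,1],[0,0,0,0,1],[0,0,0,0,1]]]' 
python3 -m crank '[[[0,0,2,0,1],[0,0,1,0,1],[0,0,0,0,1],[0,0,0,0,1]]]'
```

```text
time: 54.13
position: [0.4334, -0.1304, 0.066]
tool_rot: [3.137, -0.15, 0.001]
ft_force: [-8.9, 2.1, 27.1]
grip_width: 0.005
grip_force: 13.7
time: 54.47
position: [0.4335, -0.1304, 0.0656]
tool_rot: [3.136, -0.15, 0.0]
ft_force: [-15.4, 5.1, 47.6]
grip_width: 0.006
grip_force: 24.1
```

The force is rising with no travel. I'll check where contact begins to be sure of a full 6 mm stroke.

```bash

python3 -m crank '[[[0,0,-5.5,0,1],[0,0,0,0,1],[0,0,0,0,1]]]' | sed -n '2p;4p'
for i in 1; do python3 -m crank '[[[0,0,-1.5,0,1],[0,0,0,0,1],[0,0,0,0,1]]]' | sed -n '2p;4p'; done
python3 -m crank '[[[0,0,-1.5,0,1],[0,0,0,0,1],[0,0,0,0,1]]]' | sed -n '2p;4p'
python3 -m crank '[[[0,0,-1.5,0,1],[0,0,0,0,1],[0,0,0,0,1]]]' | sed -n '2p;4p'
python3 -m crank '[[[0,0,-1.5,0,1],[0,0,0,0,1],[0,0,0,0,1]]]' | sed -n '2p;4p'
python3 -m crank '[[[0,0,-1.5,0,1],[0,0,0,0,1],[0,0,0,0,1]]]' | sed -n '2p;4p'
```

```text
position: [0.4336, -0.1304, 0.0663]
ft_force: [-0.8, 0.0, 11.3]
position: [0.4335, -0.1304, 0.067]
ft_force: [2.6, -0.7, 5.1]
position: [0.4331, -0.1302, 0.0682]
ft_force: [3.0, -0.3, 3.8]
position: [0.4325, -0.13, 0.0695]
ft_force: [1.3, -0.8, 2.9]
position: [0.432, -0.1298, 0.0708]
ft_force: [2.4, 0.8, 3.1]
position: [0.4319, -0.1298, 0.0722]
ft_force: [0.8, 0.6, 1.8]
```

The spring force runs from about 5 N at 66.5 mm to about zero at 73 mm, so the button did go fully down. Retreating for a last look.

```bash

python3 -m crank '[[[0,0,-15,0,1],[0,0,-30,0,1],[0,0,-40,0,1],[0,0,-40,0,1],[0,36,-10,0,1],[0,36,0,0,1],[0,36,0,0,1],[0,36,0,0,1],[0,36,0,0,1],[0,0,0,0,1]]]' 
python3 -m crank '[[[0,0,0,0,1],[0,0,0,0,1],[0,0,0,0,1],[0,0,0,0,1],[0,0,0,0,1],[0,0,0,0,1]]]'
python3 -c "
from h import *
im=snap('scene','pics/s13f.png')
cv2.imwrite('pics/s13.png',cv2.resize(im['pixels'][150:310,140:460,::-1],None,fx=2.5,fy=2.5))"
```

```text
time: 56.8
position: [0.4116, -0.3168, 0.2063]
tool_rot: [3.135, -0.166, -0.005]
ft_force: [-1.0, -0.3, 0.3]
grip_width: 0.005
grip_force: 0.0
time: 57.3
position: [0.4157, -0.3084, 0.2077]
tool_rot: [3.138, -0.147, 0.0]
ft_force: [-0.9, 0.1, 0.7]
grip_width: 0.002
grip_force: 0.0
```

View pics/s13.png

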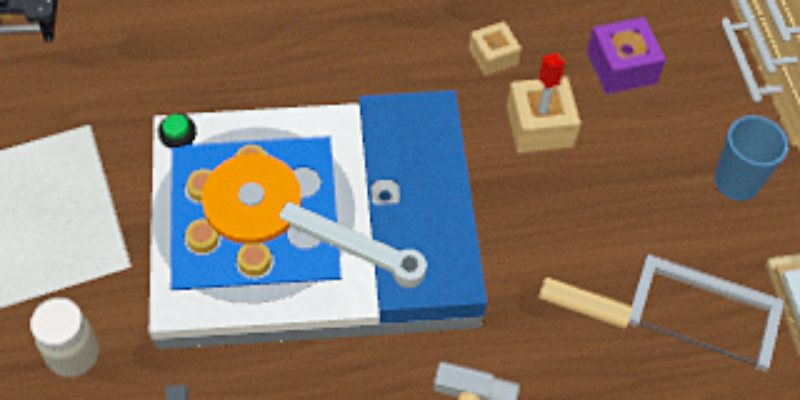

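The arm is closed over the four seated blanks and the pin is in the larger light block at (547,85). The button is up at (177,128), and the jar and cup haven't moved. Handing in.

```bash
python3 -c "
from bench import job
print(job.close_job())"
```

```text
the job is handed in; nothing more can be done
None
```

I loaded and started the lapping machine in the order asked and handed the job in at about 57 s. All four blanks are in pockets, the arm is closed, the button was pressed fully and is back up, and the pin is home in its block but leaning about 10° in the loose hole.

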